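Turn, load and close a dry-block heater

ROBOT

A 6-joint arm with a two-finger parallel gripper is mounted at the origin on the work surface. World frame = base frame: x ahead of the robot, y to its left, z up, the work surface at z = 0. Lengths are in m, angles in degrees, forces in N, time in s.
With the tool pointing down it reaches from about 0.375 to 0.9 m from the base axis. Payload 3.1 kg.
Tool frame: the origin (TCP) lies at the very end of the fingers, on their centre line; the grasp point (between the pads) lies 19 mm behind it (bot.tcp_to_grasp is the distance from the TCP to the grasp point, in m); z points along the fingers, y is the line along which they close (so a half turn about z gives the same grasp; the last joint's range is limited). The gripper opens to 87 mm and grips with 3 to 60 N. Pads are 19 mm wide; open, the fingers measure 117 mm over their backs; the gripper's body (75 mm by 190 mm) begins 51 mm behind the grasp point.
Start: joints at [52.855, 30.224, 82.088, -0, 67.689, -10.227], TCP at [0.283, 0.557, 0.223] pointing down, gripper open.
Joint ranges: [-176.69, 176.69], [-43.24, 126.21], [12.49, 139.97], [-82, 262], [0, 151.66], [-163.58, 163.58]. Speed limits (degrees/s): [159.86, 159.86, 180, 180, 180, 180].

INTERFACE

Orientations are given as a 3x3 rotation matrix whose columns are the frame's x, y, z axes.
In Python, from rig import telemetry, capture, camera_info, job, bot gives the robot as it stands. The module is installed in compiled form; this text tells all that it offers.
- The arm moves only by the tool carry_out, never from a script. Its argument "deltas" is a list that holds one entry, the list of rows, each a list of 7 numbers: the shift along the tool's x, y, z scaled (see below), then the turn, a rotation vector about the tool's x, y, z scaled (see below), then the closure, from -1 (fully open) to 1 (shut). In form: [[[dx, dy, dz, ax, ay, az, claw], ...]]. A call has exactly 10 rows; each row is the pose to reach, as a shift and turn from the pose commanded when the call began, along the tool's axes at that moment, turning the shorter way round; what a row does not reach only later rows make up. The controller multiplies each number of a shift by 15 cm and each number of a turn by 360 degrees. A row lasts 1/12 s, in which the tool goes at most 41.7 mm and 7.16 degrees, less where a joint would pass 70% of its speed; a pose out of reach is approached as far as the arm can. A call with a number of a shift or a turn outside -1 to 1 is refused whole. A call with a gripper value outside its range is refused whole. The fingers move at their own pace and stop on an object; the grip force is fixed at half the most. Time passes only in rows, so rows that repeat a pose let the fingers close, or fill a call up. It gives the time, the measured TCP pose, the force, the opening and the grip force at its end, in the units of the state.
- telemetry.read_state(): the state, without advancing time (a new reading comes with each control period).
- capture(name): name is "scene" or "top"; returns the picture (420x560x3 uint8, red, green, blue); there is no depth.
- camera_info(name): a dict with "mtx" (3x3 intrinsics, pixels), "cam_to_world" (4x4, takes a point from camera to world coordinates). Camera axes: x right, y down, z forward; pixel columns grow to the right and rows downward; lengths in m; the calibration is good to about 2 mm. A picture is of the moment at which its call begins. camera_info takes no time and is no camera call.
- job.hand_in(): hands the job in; it is judged then, once.
The state is a dict: "time_s": time; "joint_positions": joint angles; "qvel": joint speeds; "tau": joint torques, N m; "position": TCP position; "tcp_rot": TCP orientation; "force": force on the tool from outside, world axes, zero at the start; "moment": the same for the moment, N m; "opening": opening from 0.0 (shut) to 1.0 (fully open); "grasp_force": force on a finger pad.
Only numpy, scipy, OpenCV 4.12 (cv2) and the standard library are available. Lean on these libraries where they do the work, as an engineer would, in place of code of your own. Each camera call takes 0.05 s, during which the arm holds its last target. There are 200 camera calls.

TASK

Load the dry-block heater: the aluminium block lies upside down on the bench; turn it over so that its wells face up and set it down, without dropping it, flat between the four black corner guides of the heater. Then shut the blue lid fully, and after that swing the red-tipped clamp arm fully down over the lid. Leave the bottle, beaker, yellow tip box and purple tube rack where they stand.

Things in the scene. Friction and masses are not known exactly. Their poses are not given: they have to be found in the camera images.
- block: Solid metal block 96 (its x) x 56 (its y) x 40 (its z) mm, about 0.4 kg; origin at its centre. +z points out of the bare aluminium face with 15 dark wells; the other face (-z) is a blue layer 8 mm thick. It starts flat on the bench, wells down, blue up, at any yaw. It can stand by itself on an end. End for end it is the same.
- heater: White bench heater, fixed; origin under the seat at bench level; front faces its -x (towards the robot). Housing x -85 to +95, y -105 to +105, 45 mm high (deck). Rear tower x 75 to 93, y within 65, top 92 mm above the bench, carries the lid hinge. Clamp post at x -35, y +92, 18 x 22 mm, top 107 mm above the bench.
- seat (a point): Centre of the seat on the deck, 45 mm above the bench, with the heater's axes. Four black L-shaped corner guides 12 mm tall leave an opening 62 (x) x 102 (y) mm for the block; along its long sides they cover only |y| above 44, so fingers have room beside its middle. A seated block has its centre 20 mm above this point, its x along the heater's y (either way).
- lid (a joint): Lid hinge (rad): 0 shut (level, 3 mm above a seated block), about 1.5 upright, up to 2.0 leaning back. Stiff: stays where left; moving it takes about 3 N near its free edge. Hinge axis along the heater's y.
- lid_hinge (a point): Lid hinge line's middle, at heater x +76, 94 mm above the bench. Its axes turn with the lid: the lid is a flat blue panel 134 wide (y) x 142 x 12 mm thick (z within 6), running from x -2 to -144, with a white lip 16 x 60 x 8 mm on its free edge to x -159. +z is the upper (outer) face when shut.
- lid_push (a point): Point on the lid's outer face, 138 mm from the hinge, mid-width: push here to shut it.
- clamp (a joint): Clamp arm hinge (rad): 0 down across the lid, about 1.57 upright, up to 2.1 leaning outwards (heater +y). Stiff: stays where left; about 2 N moves it at its tip. Hinge axis along the heater's x.
- clamp_hinge (a point): Clamp hinge, at heater x -35, y +92, 112 mm above the bench. Its axes turn with the arm: a steel bar 14 mm wide (x), 10 mm thick (z), running 98 mm along its -y, with a red grip 18 x 34 x 16 mm over y -67 to -101 (z -6 to +10). +z is the upper face when down.
- clamp_push (a point): Top of the red grip, 78 mm from the clamp hinge: push here to bring the clamp down.
- bottle: White bottle with blue cap, 64 mm diameter, 150 mm tall, origin under its base. Bystander.
- beaker: Clear open beaker, 84 mm diameter, 110 mm tall, origin under its base. Bystander.
- tipbox: Yellow box of pipette tips 110 x 76 x 54 mm, origin under its base. Bystander.
- tuberack: Purple tube rack 110 x 70 x 49 mm, origin under its base. Bystander.
There are look-alikes about, which are no part of the job. What is meant by the block is not green, orange or turquoise, and is the larger of those in its own colour.

How it is judged:
By the outcome, as a careful person would: the job done as asked, in the order asked, and still so for the second after the job is handed in, with the robot touching nothing.
It also fails if it takes over 72 s, if anything falls off the work surface, if the arm or the gripper's body presses on something with over 40 N, if the wrist force passes 120 N, or if a joint passes its speed limit or range.

## Working session

There is one attempt and no reset: what is moved stays moved. The work goes in short steps, Python scripts to look and compute and a tool call to move; the robot and the scene stay as the last step left them, time stands still between calls to the robot, and variables do not carry over. Pictures are saved under pics/ and viewed, at most 10 in all, crops included, and the job is handed in when it is done.

Besides the shell and the picture viewer there is one more tool, called after "Request:" as name([rows], argument=value, ...), one row to a line, values as JSON. carry_out: Moves the arm, as the interface text tells. Its arguments: {"type":"object","properties":{"deltas":{"type":"array","items":{"type":"array","items":{"type":"array","items":{"type":"number"}}}}},"required":["deltas"]}

```bash
mkdir -p pics; python3 - <<'E'
from rig import *
import cv2,numpy as np
for n in("scene","top"):
    im=capture(n); cv2.imwrite(f"pics/{n}0.png",im[:,:,::-1]); c=camera_info(n); print(n,np.round(c["mtx"],1).tolist(),np.round(c["cam_to_world"],4).tolist())
print(telemetry.read_state())
E
```

```text
scene [[473.3, 0.0, 281.9], [0.0, 473.3, 215.0], [0.0, 0.0, 1.0]] [[-0.7474, 0.3945, -0.5346, 1.0236], [0.6644, 0.4445, -0.6008, 0.5637], [0.0006, -0.8042, -0.5943, 0.7227], [0.0, 0.0, 0.0, 1.0]]
top [[464.1, 0.0, 271.0], [0.0, 464.1, 211.1], [0.0, 0.0, 1.0]] [[0.021, -0.9928, 0.118, 0.3514], [-0.9993, -0.0244, -0.0271, -0.0574], [0.0298, -0.1174, -0.9926, 1.1672], [0.0, 0.0, 0.0, 1.0]]
{'time_s': 0.1, 'joint_positions': array([ 5.28576041e+01,  3.02727378e+01,  8.21478138e+01,  8.28172501e-04,
        6.76874631e+01, -1.02280728e+01]), 'qvel': array([-0.00352058, -0.20427336, -0.13787355, -0.13604628,  0.0423685 ,
        0.10131155]), 'tau': array([-4.77244175e-04, -4.40989387e+01, -1.77149445e+01,  6.34966604e-02,
        5.34054113e-02, -1.35548643e-05]), 'position': array([0.28249882, 0.55679954, 0.22168597]), 'tcp_rot': array([[-8.91681710e-01,  4.52661471e-01, -1.14894559e-03],
       [ 4.52662796e-01,  8.91680525e-01, -1.49469753e-03],
       [ 3.47900422e-04, -1.85287937e-03, -9.99998223e-01]]), 'force': array([-0.45140598,  0.30230967, -0.2035549 ]), 'moment': array([-0.05629062,  0.02800028, -0.03579224]), 'grasp_force': 0.0, 'opening': 1.000071082644496}
```

View pics/scene0.png

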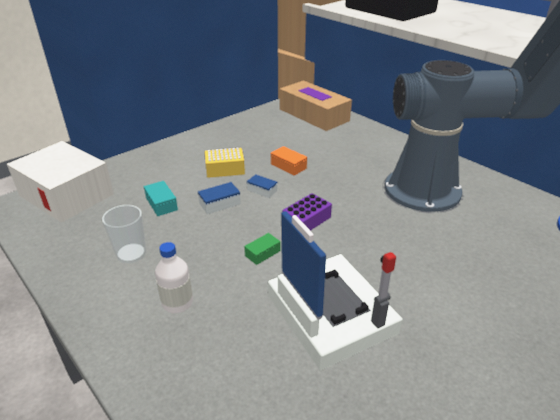

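View pics/top0.png

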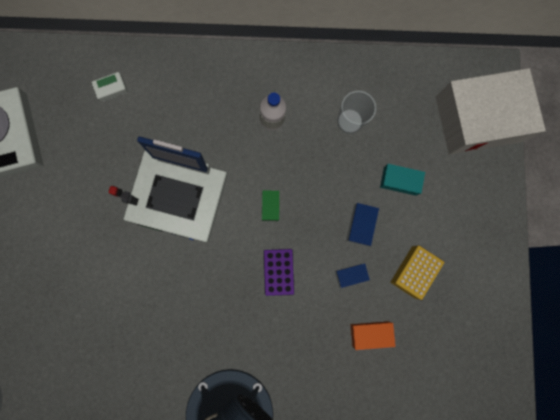

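The top picture shows several candidates for the block:
- large blue at (363,224)
- small blue at (353,275)
- green at (270,205)
- turquoise at (403,180)
- orange at (374,336)

The larger blue one fits the description. The heater is at about (175,195), with its lid upright at (173,153) and the clamp tip at (115,191).

```bash
cat > h.py <<'E'
from rig import *
import cv2,numpy as np
from scipy.spatial.transform import Rotation as R
def cam(n):
    c=camera_info(n); return np.array(c["mtx"]),np.array(c["cam_to_world"])
def back(n,uv,z):
    K,T=cam(n); uv=np.atleast_2d(np.array(uv,float)); d=(np.linalg.inv(K)@np.c_[uv,np.ones(len(uv))].T).T@T[:3,:3].T
    o=T[:3,3]; return o+d*((z-o[2])/d[:,2])[:,None]
def proj(n,P):
    K,T=cam(n); p=(np.atleast_2d(P)-T[:3,3])@T[:3,:3]; q=p@K.T; return q[:,:2]/q[:,2:]
E
python3 - <<'E'
from h import *
t=cv2.imread("pics/top0.png"); s=cv2.imread("pics/scene0.png")
def blob(im,c,w):
    h=cv2.cvtColor(im,cv2.COLOR_BGR2HSV); m=cv2.inRange(h,(100,120,40),(125,255,255))
    n,l=cv2.connectedComponents(m); return (l==l[c[1],c[0]]).astype(np.uint8)
for n,im,c in(("top",t,(363,224)),("top",t,(353,275)),("scene",s,(219,191))):
    m=blob(im,c,40); k=cv2.findContours(m,0,1)[0][0][:,0,:]
    w=back(n,k,.04)[:,:2]; print(n,len(k),cv2.minAreaRect((w*1000).astype(np.float32)))
def crop(im,x,y,w,h,f): return cv2.resize(im[y:y+h,x:x+w],(w*f,h*f),interpolation=cv2.INTER_CUBIC)
a=crop(t,100,125,133,125,3); b=crop(s,260,205,133,145,3)
o=np.zeros((435,800,3),np.uint8); o[:375,:399]=a; o[:435,400:799]=b; cv2.imwrite("pics/c1.png",o)
a=crop(t,325,195,80,100,4); b=crop(s,185,150,110,80,4)
o=np.zeros((400,770,3),np.uint8); o[:400,:320]=a; o[:320,325:765]=b; cv2.imwrite("pics/c2.png",o)
E
```

```text
top 112 ((459.7475891113281, -315.5321960449219), (54.76646041870117, 93.87120819091797), 77.54113006591797)
top 84 ((334.4986877441406, -288.9693298339844), (39.6319465637207, 70.59622955322266), 16.07526397705078)
scene 85 ((465.69268798828125, -309.6323547363281), (59.16301345825195, 94.9750747680664), 77.59564208984375)
```

View pics/c1.png

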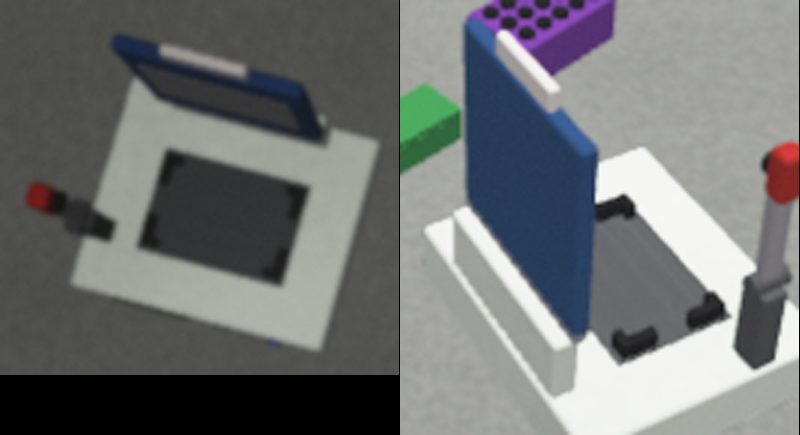

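View pics/c2.png

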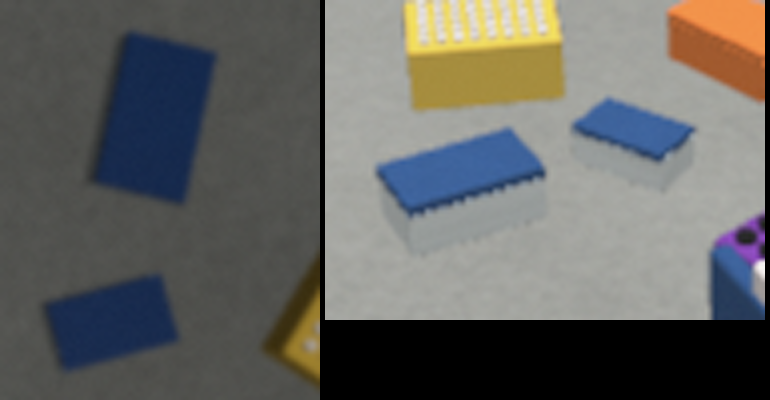

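The crops confirm the choice: the block is the larger blue one, aluminium below, with its long axis at about yaw -12.5°. The smaller one is a decoy. Next I'll fit the heater, lid and clamp using the deck corners in crop 1: (72,284), (321,350), (379,140). The lid is about upright and the clamp leans outwards.

```bash
cat >> h.py <<'E'
def rows(targets,s=None):
    """targets: list of (pos,rotmatrix); prints call numbers relative to current pose"""
    s=s or telemetry.read_state(); p,Rm=s["position"],s["tcp_rot"]
    for q,Q in targets:
        d=Rm.T@(np.array(q)-p)/.15; a=R.from_matrix(Rm.T@Q).as_rotvec(degrees=True)/360
        print(np.round(d,3).tolist(),np.round(a,4).tolist(),"mm",round(1000*np.linalg.norm(q-p)),"deg",round(np.linalg.norm(a)*360,1))
E
python3 - <<'E'
from h import *
from scipy.optimize import least_squares
o=lambda c,off:np.array([(c[0]+.5)/3-.5+off[0],(c[1]+.5)/3-.5+off[1]])
T=lambda x,y:o((x,y),(100,125)); S=lambda x,y:o((x-400,y),(260,205))
def H(p,P): return (R.from_euler('z',p[2]).as_matrix()@np.array(P).T).T+[p[0],p[1],0]
obs=[("top",[-.085,.105,.045],T(72,284)),("top",[-.085,-.105,.045],T(321,350)),("top",[.095,-.105,.045],T(379,140)),
("scene",[.093,-.065,.092],S(455,213)),("scene",[.093,.065,.092],S(560,345)),("scene",[-.085,-.105,.045],S(643,150)),("scene",[.095,-.105,.045],S(426,232))]
def lidpt(q,x,y,z): return [.076+x*np.cos(q)+z*np.sin(q),y,.094-x*np.sin(q)+z*np.cos(q)]
def clpt(q,y,z): # clamp rotates about x
    return [-.035,.092+y*np.cos(q)+z*np.sin(q),.112-y*np.sin(q)+z*np.cos(q)]
def f(p):
    r=[]
    for n,P,uv in obs: r+=list(proj(n,H(p,[P]))[0]-uv)
    return r
r=least_squares(f,[.55,.1,-.26]); p=r.x; print(p,np.degrees(p[2]),np.round(r.fun,1)); np.save("heater.npy",p)
print("seat",H(p,[[0,0,.045]]))
# lid: lip top-mid in both views, outer upper corners of panel
lo=[("top",(-.159,.03,.0),T(160,50)),("top",(-.159,-.03,.0),T(247,70)),("scene",(-.144,.067,.006),S(590,150)),("scene",(-.144,-.067,.006),S(468,22))]
g=lambda q:np.ravel([proj(n,H(p,[lidpt(q[0],*P)]))[0]-uv for n,P,uv in lo])
l=least_squares(g,[1.5]); print("lid",l.x,np.round(l.fun,1))
co=[("top",(-.101,.002),T(40,195)),("scene",(-.084,.002),S(785,173))]
g=lambda q:np.ravel([proj(n,H(p,[clpt(q[0],*P)]))[0]-uv for n,P,uv in co])
l=least_squares(g,[1.7]); print("clamp",l.x,np.round(l.fun,1))
b=np.radians(-12.5); u=np.array([np.cos(b),np.sin(b),0])
Q=np.c_[-u,[-u[1],u[0],0],[0,0,-1]]
rows([(np.array([.46,-.3155,.2]),Q),(np.array([.46,-.0,.3]),Q)])
for n,z,uv in(("tuberack",.049,(278,272)),("green",.03,(270,205)),("bottle",.1,(272,110)),("beak",.11,(360,107)),("tip",.054,(419,272))): print(n,np.round(back("top",uv,z),3))
E
```

```text
[ 0.51465397  0.14910174 -0.22658796] -12.982533932054787 [-1.7  0.3 -0.2 -0.2 -0.4 -1.3 -0.4 -0.8  0.3  1.4  0.3 -2.5 -0.8 -1.9]
seat [[0.51465397 0.14910174 0.045     ]]
lid [1.57679764] [-1.9 -0.7 -1.9  0.1  0.4  1.4 -0.6 -0.8]
clamp [1.52078757] [-0.2  0.4  1.5 -1.8]
[-3.688, -4.649, 0.152] [-0.0003, -0.0001, -0.04] mm 890 deg 14.4
[-2.735, -2.775, -0.518] [-0.0003, -0.0001, -0.04] mm 590 deg 14.4
tuberack [[ 0.338 -0.108  0.049]]
green [[ 0.502 -0.086  0.03 ]]
bottle [[ 0.72  -0.084  0.1  ]]
beak [[ 0.731 -0.292  0.11 ]]
tip [[ 0.345 -0.446  0.054]]
```

Request:
carry_out([
  [[-0.1,-0.1,-0.2,0,0,0,-1],[-0.2,-0.2,-0.4,0,0,0,-1],[-0.3,-0.3,-0.6,0,0,0,-1],[-0.4,-0.4,-0.8,0,0,0,-1],[-0.5,-0.5,-0.9,0,0,0,-1],[-0.6,-0.6,-0.9,0,0,0,-1],[-0.7,-0.7,-0.9,0,0,0,-1],[-0.7,-0.8,-0.9,0,0,0,-1],[-0.7,-0.9,-0.9,0,0,0,-1],[-0.7,-0.9,-0.9,0,0,0,-1]],
])

```text
time_s: 0.93
position: [0.3138, 0.387, 0.3572]
tcp_rot: [[-0.891, 0.454, -0.002], [0.454, 0.891, -0.002], [0.001, -0.003, -1.0]]
force: [-0.2, 0.5, 0.1]
opening: 0.999
grasp_force: 0.0
```

Request:
carry_out([
  [[-0.1,-0.1,0,0,0,0,-1],[-0.2,-0.2,0,0,0,0,-1],[-0.3,-0.3,0,0,0,0,-1],[-0.4,-0.4,0,0,0,0,-1],[-0.5,-0.5,0,0,0,0,-1],[-0.6,-0.6,0,0,0,0,-1],[-0.7,-0.7,0,0,0,0,-1],[-0.75,-0.8,0,0,0,0,-1],[-0.75,-0.94,0,0,0,0,-1],[-0.75,-0.94,0,0,0,0,-1]],
])

```text
time_s: 1.77
position: [0.3508, 0.211, 0.3571]
tcp_rot: [[-0.891, 0.454, -0.002], [0.454, 0.891, -0.002], [0.001, -0.002, -1.0]]
force: [-0.3, 0.0, 0.4]
opening: 1.003
grasp_force: 0.0
```

Request:
carry_out([
  [[-0.1,-0.1,0,0,0,0,-1],[-0.2,-0.2,0,0,0,0,-1],[-0.3,-0.3,0,0,0,0,-1],[-0.4,-0.4,0,0,0,0,-1],[-0.5,-0.5,0,0,0,0,-1],[-0.6,-0.6,0,0,0,0,-1],[-0.7,-0.7,0,0,0,0,-1],[-0.75,-0.8,0,0,0,0,-1],[-0.75,-0.94,0,0,0,0,-1],[-0.75,-0.94,0,0,0,0,-1]],
])

```text
time_s: 2.6
position: [0.3885, 0.0345, 0.3573]
tcp_rot: [[-0.891, 0.455, -0.001], [0.455, 0.891, -0.001], [0.0, -0.001, -1.0]]
force: [-0.3, -0.7, -0.2]
opening: 1.002
grasp_force: 0.0
```

```bash
python3 - <<'E'
from h import *
im=capture("scene")[:,:,::-1]; cv2.imwrite("pics/s1.png",cv2.resize(im[0:300,150:550],(800,600)))
s=telemetry.read_state(); print(s["joint_positions"],s["position"])
E
```

```text
[-1.12934595e+01  1.77371927e+00  1.01180446e+02  3.53394758e-02
  7.70430894e+01 -7.42426338e+01] [0.38889242 0.03571675 0.35745222]
```

View pics/s1.png

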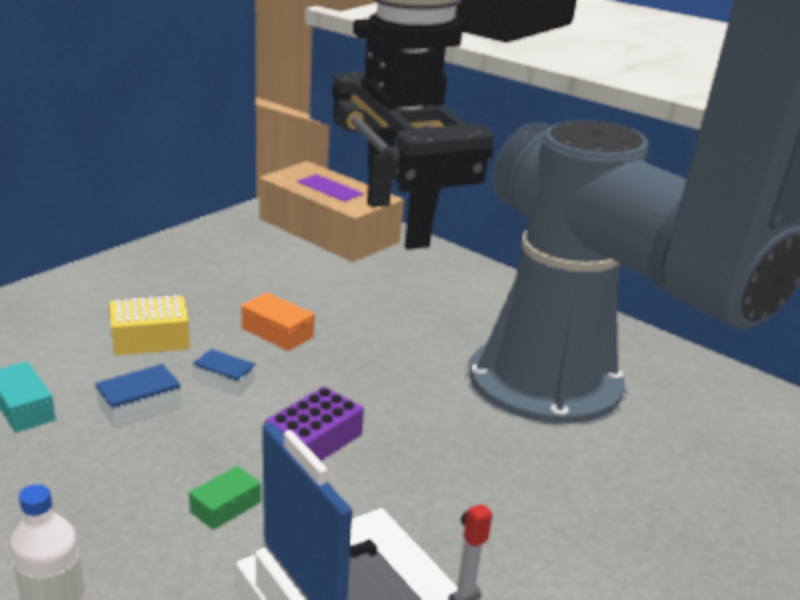

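The gripper body is long along its closing axis (about 0.17 m or more at (335–490, 80–150) in the crop), so it must be kept clear of the lid when I place the block. I'll approach the block with a trial tilt, which also gives data for fitting the arm kinematics.

Request:
carry_out([
  [[-0.1,-0.1,0,0,0.01,0,-1],[-0.2,-0.2,0,0,0.02,0,-1],[-0.3,-0.3,0,0,0.03,0,-1],[-0.4,-0.4,0,0,0.04,0,-1],[-0.5,-0.5,0,0,0.05,0,-1],[-0.6,-0.6,0,0,0.0556,0,-1],[-0.7,-0.7,0,0,0.0556,0,-1],[-0.75,-0.8,0,0,0.0556,0,-1],[-0.75,-0.94,0,0,0.0556,0,-1],[-0.75,-0.94,0,0,0.0556,0,-1]],
])

```text
time_s: 3.48
position: [0.4257, -0.1424, 0.3568]
tcp_rot: [[-0.837, 0.454, -0.305], [0.427, 0.891, 0.154], [0.342, -0.001, -0.94]]
force: [0.2, 0.2, -0.6]
opening: 0.997
grasp_force: 0.0
```

```bash
cat >> h.py <<'E'
E_=lambda ax,a:R.from_euler(ax,a,degrees=True).as_matrix()
KP=np.array([.111,.5475,.3668,.25,.36])
def fk(j,k=None):
    d,a,b,h,t=KP if k is None else k
    A=E_('z',j[0]); F=E_('y',j[1]+j[2]); M=A@F@E_('z',j[3])@E_('y',j[4])
    p=A@(np.array([0,d,h])+E_('y',j[1])@[0,0,a]+F@[0,0,b])+t*M[:,2]
    return p,M@E_('z',j[5]+90)
LO=np.array([-176.69,-43.24,12.49,-82,0,-163.58]);HI=np.array([176.69,126.21,139.97,262,151.66,163.58])
E
python3 - <<'E'
from h import *
from scipy.optimize import least_squares
s=telemetry.read_state(); J=[([52.8576,30.2727,82.1478,0,67.6875,-10.228],[.2825,.5568,.22169]),([-11.2935,1.7737,101.180,.0353,77.043,-74.2426],[.38889,.03572,.35745]),(s["joint_positions"],s["position"])]
r=least_squares(lambda k:np.ravel([fk(j,k)[0]-p for j,p in J]),KP); print(r.x,np.round(r.fun*1000,1))
p,M=fk(J[2][0],r.x); print(J[2][0].round(1),np.round(M,3),s["tcp_rot"].round(3),s["position"])
E
```

```text
[0.11063121 0.54867775 0.36678538 0.15658476 0.26634157] [ 0.7  0.4  2.5  0.  -0.4 -1.   0.1  0.8 -1.5]
[-31.6  17.8  83.7  -1.7  98.4 -94.6] [[-0.837  0.454 -0.305]
 [ 0.427  0.891  0.154]
 [ 0.342 -0.001 -0.94 ]] [[-0.837  0.454 -0.305]
 [ 0.427  0.891  0.154]
 [ 0.342 -0.001 -0.94 ]] [ 0.42572633 -0.14235157  0.35681309]
```

```bash
cat >> h.py <<'E'
KP=np.array([.11063,.54868,.36679,.15658,.26634])
from scipy.optimize import least_squares
def ik(p,M,j0):
    f=lambda j:np.r_[(fk(j)[0]-p)*1000,R.from_matrix(fk(j)[1].T@M).as_rotvec(degrees=True)*3]
    r=least_squares(f,np.clip(j0,LO+.1,HI-.1),bounds=(LO,HI)); return r.x,np.abs(r.fun).max()
def pose(g,psi,th,flip=0):
    """grasp point g, yaw psi of u, tilt th (0 down, 90 along u) -> TCP pos, rot"""
    u=E_('z',psi)[:,0]; n=E_('z',psi)[:,1]; z=np.sin(np.radians(th))*u-np.cos(np.radians(th))*np.array([0,0,1.])
    y=-n if flip else n; return np.array(g)+.019*z,np.c_[np.cross(y,z),y,z]
E
cat > plan.py <<'E'
from h import *
hp=np.load("heater.npy"); seat=np.array([hp[0],hp[1],0]); hy=np.degrees(hp[2]); yv=E_('z',hy)[:,1]; fy=hy+90
ps=-12.5; u=E_('z',ps)[:,0]; B=np.array([.460,-.3155,0]); St=np.array([.56,-.24,0]); Z=np.array([0,0,1.])
W=[("above",B+.15*Z,ps,-20),("pick",B+.026*Z,ps,-20),("lift",B+.15*Z,ps,-20),("rot",St-.006*u+.15*Z,ps,70),("stand",St-.006*u+.049*Z,ps,70),
("back",St-.1*u+.09*Z,ps,70),("reabove",St+.2*Z+.005*u,ps,-18),("regrasp",St+.005*u+.081*Z,ps,-18),("relift",St+.22*Z,ps,-18),
("turn",np.array([.45,-.02,.22]),30,30),("over",seat-.033*yv+.16*Z,fy,72),("seat",seat-.033*yv+.071*Z,fy,72)]
E
python3 - <<'E'
from plan import *
print(back("top",[(403,180)],.03))
for fl in(0,1):
    j=telemetry.read_state()["joint_positions"].copy()
    if fl: j[5]+=180
    for n,g,psi,th in W:
        j,e=ik(*pose(g,psi,th,fl),j); print(fl,n,j.round(0).tolist(),round(e,2))
E
```

```text
[[ 0.57336255 -0.41818023  0.03      ]]
0 above [-42.0, 37.0, 89.0, -10.0, 72.0, -115.0] 0.0
0 pick [-42.0, 46.0, 95.0, -11.0, 58.0, -112.0] 0.0
0 lift [-42.0, 37.0, 89.0, -10.0, 72.0, -115.0] 0.0
0 rot [-35.0, 24.0, 116.0, 61.0, 7.0, -164.0] 98.4
0 stand [-33.0, 34.0, 115.0, 60.0, 3.0, -164.0] 121.16
0 back [-37.0, 23.0, 126.0, 57.0, 4.0, -164.0] 123.9
0 reabove [-31.0, 39.0, 75.0, -6.0, 83.0, -107.0] 0.0
0 regrasp [-31.0, 45.0, 82.0, -6.0, 69.0, -106.0] 0.0
0 relift [-31.0, 38.0, 74.0, -6.0, 85.0, -107.0] 0.0
0 turn [-25.0, 9.0, 123.0, 29.0, 36.0, -164.0] 22.11
0 over [-7.0, 22.0, 109.0, 34.0, 50.0, -164.0] 133.39
0 seat [-4.0, 30.0, 111.0, 29.0, 39.0, -164.0] 156.77
1 above [-42.0, 37.0, 89.0, -10.0, 72.0, 65.0] 0.0
1 pick [-42.0, 46.0, 95.0, -11.0, 58.0, 68.0] 0.0
1 lift [-42.0, 37.0, 89.0, -10.0, 72.0, 65.0] 0.0
1 rot [-47.0, 36.0, 138.0, 144.0, 65.0, -86.0] 0.0
1 stand [-47.0, 52.0, 139.0, 147.0, 79.0, -97.0] 0.0
1 back [-59.0, 38.0, 140.0, 120.0, 59.0, -83.0] 32.57
1 reabove [-34.0, 24.0, 122.0, 96.0, 0.0, -30.0] 148.75
1 regrasp [-31.0, 45.0, 82.0, -6.0, 69.0, 74.0] 0.0
1 relift [-31.0, 38.0, 74.0, -6.0, 85.0, 73.0] 0.0
1 turn [-32.0, 9.0, 128.0, 46.0, 38.0, -7.0] 0.0
1 over [-28.0, 39.0, 124.0, 71.0, 77.0, -72.0] 0.0
1 seat [-28.0, 50.0, 125.0, 74.0, 74.0, -84.0] 0.0
```

```bash
cat >> plan.py <<'E'
def plan(St,pz,t1,t2=-18,zr=.15):
    us=E_('z',pz)[:,0]; t3=t1+90
    b=pose([0,0,0],pz,t3)[1][:,2]
    return [("above",B+.13*Z,ps,t1),("pick",B+.025*Z,ps,t1),("lift",B+.13*Z,ps,t1),("rot",St-.005*us+zr*Z,pz,t3),("stand",St-.005*us+.049*Z,pz,t3),
    ("back",St-.005*us+.049*Z-.1*b,pz,t3),("reabove",St+.005*us+.22*Z,pz,t2),("regrasp",St+.005*us+.081*Z,pz,t2),("relift",St+.005*us+.24*Z,pz,t2),
    ("over",seat-.033*yv+.18*Z,fy,72),("seat",seat-.033*yv+.071*Z,fy,72)]
from scipy.spatial.transform import Slerp
def sim(W,fl,j,p0,M0):
    out=[]
    for n,g,psi,th in W:
        p1,M1=pose(g,psi,th,fl); ang=np.degrees(R.from_matrix(M0.T@M1).magnitude()); N=int(max(3,ang/12,np.linalg.norm(p1-p0)/.08)); em=0;j5=200
        sl=Slerp([0,1],R.from_matrix([M0,M1])); jm=0
        for k in range(1,N+1):
            jn,e=ik(p0+(p1-p0)*k/N,sl(k/N).as_matrix(),j); em=max(em,e); j5=min(j5,jn[4]); jm=max(jm,np.abs(jn-j).max()); j=jn
        out.append((n,j.round(0).astype(int).tolist(),round(em,1),int(j5),int(jm))); p0,M0=p1,M1
    return out
E
python3 - <<'E'
from plan import *
s=telemetry.read_state(); j0=s["joint_positions"]
for fl in(0,1):
  for St in([.58,-.2,0],[.5,-.22,0]):
    for pz in(-12.5,30,60):
      for t1 in(-20,-45,-60):
        j=j0.copy(); 
        p0,M0=pose(B+.2*Z,ps,t1,fl)
        if fl: j[5]+=180
        j,_=ik(p0,M0,j); o=sim(plan(np.array(St),pz,t1),fl,j,p0,M0); bad=[(a[0],a[2]) for a in o if a[2]>1]
        print(fl,St,pz,t1,"minj5",min(a[3] for a in o),"jm",max(a[4] for a in o),bad)
E
```

```text
0 [0.58, -0.2, 0] -12.5 -20 minj5 0 jm 39 [('rot', np.float64(95.2)), ('stand', np.float64(118.1)), ('back', np.float64(122.3)), ('reabove', np.float64(83.9)), ('over', np.float64(128.0)), ('seat', np.float64(156.8))]
0 [0.58, -0.2, 0] -12.5 -45 minj5 5 jm 38 [('rot', np.float64(32.5)), ('stand', np.float64(54.1)), ('back', np.float64(52.7)), ('reabove', np.float64(10.1)), ('over', np.float64(128.0)), ('seat', np.float64(156.8))]
0 [0.58, -0.2, 0] -12.5 -60 minj5 8 jm 41 [('stand', np.float64(15.8)), ('back', np.float64(12.6)), ('over', np.float64(128.0)), ('seat', np.float64(156.8))]
0 [0.58, -0.2, 0] 30 -20 minj5 33 jm 17 [('rot', np.float64(117.4)), ('stand', np.float64(138.8)), ('back', np.float64(143.1)), ('reabove', np.float64(112.5)), ('over', np.float64(128.0)), ('seat', np.float64(156.8))]
0 [0.58, -0.2, 0] 30 -45 minj5 30 jm 14 [('rot', np.float64(67.5)), ('stand', np.float64(83.6)), ('back', np.float64(83.4)), ('reabove', np.float64(50.6)), ('over', np.float64(128.0)), ('seat', np.float64(156.8))]
0 [0.58, -0.2, 0] 30 -60 minj5 30 jm 17 [('rot', np.float64(36.4)), ('stand'
[... 3160 characters left out ...]
8, -0.2, 0] 30 -60 minj5 33 jm 33 []
1 [0.58, -0.2, 0] 60 -20 minj5 51 jm 16 []
1 [0.58, -0.2, 0] 60 -45 minj5 51 jm 15 []
1 [0.58, -0.2, 0] 60 -60 minj5 50 jm 18 []
1 [0.5, -0.22, 0] -12.5 -20 minj5 17 jm 67 [('rot', np.float64(21.0)), ('stand', np.float64(24.6)), ('back', np.float64(59.0)), ('reabove', np.float64(41.4))]
1 [0.5, -0.22, 0] -12.5 -45 minj5 17 jm 71 [('back', np.float64(17.2))]
1 [0.5, -0.22, 0] -12.5 -60 minj5 14 jm 65 []
1 [0.5, -0.22, 0] 30 -20 minj5 42 jm 25 []
1 [0.5, -0.22, 0] 30 -45 minj5 43 jm 25 []
1 [0.5, -0.22, 0] 30 -60 minj5 33 jm 33 []
1 [0.5, -0.22, 0] 60 -20 minj5 43 jm 17 []
1 [0.5, -0.22, 0] 60 -45 minj5 43 jm 16 []
1 [0.5, -0.22, 0] 60 -60 minj5 43 jm 21 []
```

Request:
carry_out([
  [[0,0,0,0,0,0.02,-1],[0,0,0,0,0,0.04,-1],[0,0,0,0,0,0.06,-1],[0,0,0,0,0,0.08,-1],[0,0,0,0,0,0.1,-1],[0,0,0,0,0,0.12,-1],[0,0,0,0,0,0.14,-1],[0,0,0,0,0,0.16,-1],[0,0,0,0,0,0.18,-1],[0,0,0,0,0,0.2,-1]],
])

```text
time_s: 4.32
position: [0.426, -0.1389, 0.3574]
tcp_rot: [[0.17, 0.937, -0.304], [0.98, -0.127, 0.155], [0.107, -0.325, -0.94]]
force: [-0.3, -0.3, -0.5]
opening: 0.998
grasp_force: 0.0
```

Request:
carry_out([
  [[0,0,0,0,0,0.02,-1],[0,0,0,0,0,0.04,-1],[0,0,0,0,0,0.06,-1],[0,0,0,0,0,0.08,-1],[0,0,0,0,0,0.1,-1],[0,0,0,0,0,0.12,-1],[0,0,0,0,0,0.14,-1],[0,0,0,0,0,0.16,-1],[0,0,0,0,0,0.18,-1],[0,0,0,0,0,0.2,-1]],
])

```text
time_s: 5.15
position: [0.426, -0.1389, 0.3574]
tcp_rot: [[0.943, 0.134, -0.304], [0.188, -0.97, 0.155], [-0.274, -0.204, -0.94]]
force: [0.1, -0.5, -0.3]
opening: 0.997
grasp_force: 0.0
```

```bash
python3 - <<'E'
from plan import *
s=telemetry.read_state(); print(s["time_s"],s["joint_positions"].round(1),s["position"].round(4))
rows([pose(B+z*Z,ps,-45,1) for z in(.13,.025)])
E
```

```text
5.15 [-31.4  17.7  83.8  -1.5  98.4  49.1] [ 0.426  -0.1389  0.3574]
[0.354, 1.468, 1.287] [0.001, -0.0729, 0.0656] mm 298 deg 35.3
[0.546, 1.611, 1.945] [0.001, -0.0729, 0.0656] mm 388 deg 35.3
```

Request:
carry_out([
  [[0.04,0.1,0.1,0,-0.0146,0.0131,-1],[0.07,0.2,0.2,0,-0.0292,0.0262,-1],[0.11,0.3,0.3,0,-0.0437,0.0394,-1],[0.14,0.4,0.4,0,-0.0583,0.0525,-1],[0.18,0.5,0.5,0.001,-0.0729,0.0656,-1],[0.21,0.6,0.6,0.001,-0.0729,0.0656,-1],[0.25,0.7,0.65,0.001,-0.0729,0.0656,-1],[0.28,0.8,0.65,0.001,-0.0729,0.0656,-1],[0.32,0.9,0.65,0.001,-0.0729,0.0656,-1],[0.35,1.0,0.65,0.001,-0.0729,0.0656,-1]],
])

```text
time_s: 5.98
position: [0.4672, -0.2595, 0.2194]
tcp_rot: [[0.691, -0.21, -0.691], [-0.147, -0.978, 0.15], [-0.707, -0.002, -0.707]]
force: [0.0, -0.5, -0.4]
opening: 0.998
grasp_force: 0.0
```

```bash
python3 - <<'E'
from plan import *
s=telemetry.read_state(); print(s["time_s"],s["joint_positions"].round(1),s["position"].round(4))
rows([pose(B+z*Z,ps,-45,1) for z in(.13,.09,.025)])
E
```

```text
5.9833 [-32.8  45.1  67.2 -15.4 110.2  69.6] [ 0.4672 -0.2595  0.2194]
[0.444, 0.376, 0.525] [0.0005, 0.0, 0.0009] mm 118 deg 0.4
[0.632, 0.376, 0.714] [0.0005, 0.0, 0.0009] mm 154 deg 0.4
[0.939, 0.377, 1.02] [0.0005, 0.0, 0.0009] mm 216 deg 0.4
```

Request:
carry_out([
  [[0.09,0.08,0.1,0,0,0,-1],[0.18,0.16,0.21,0,0,0.001,-1],[0.27,0.24,0.31,0,0,0.001,-1],[0.36,0.31,0.42,0,0,0.001,-1],[0.44,0.376,0.52,0,0,0.001,-1],[0.5,0.376,0.58,0,0,0.001,-1],[0.56,0.376,0.64,0,0,0.001,-1],[0.63,0.376,0.71,0,0,0.001,-1],[0.66,0.376,0.74,0,0,0.001,-1],[0.7,0.376,0.78,0,0,0.001,-1]],
])

```text
time_s: 6.82
position: [0.4457, -0.313, 0.0633]
tcp_rot: [[0.69, -0.215, -0.691], [-0.155, -0.977, 0.15], [-0.707, 0.003, -0.707]]
force: [0.8, -0.9, 0.4]
opening: 0.996
grasp_force: 0.0
```

Request:
carry_out([
  [[0.03,0,0.03,0,0,0,-1],[0.06,0,0.06,0,0,0,-1],[0.09,0,0.09,0,0,0,-1],[0.12,0,0.12,0,0,0,-1],[0.15,0,0.15,0,0,0,-1],[0.18,0,0.18,0,0,0,-1],[0.2,0,0.2,0,0,0,-1],[0.22,0,0.22,0,0,0,-1],[0.24,0,0.24,0,0,0,-1],[0.24,0,0.24,0,0,0,-1]],
])

```text
time_s: 7.65
position: [0.4447, -0.3137, 0.012]
tcp_rot: [[0.689, -0.216, -0.692], [-0.155, -0.976, 0.151], [-0.708, 0.003, -0.706]]
force: [0.4, 0.2, 0.4]
opening: 1.003
grasp_force: 0.0
```

```bash
python3 - <<'E'
from plan import *
s=telemetry.read_state(); print(s["time_s"],s["joint_positions"].round(1),s["position"].round(4),s["force"])
rows([pose(B+z*Z,ps,-45,1) for z in(.025,)])
im=capture("scene")[:,:,::-1]; cv2.imwrite("pics/s2.png",cv2.resize(im[100:280,120:360],(800,600)))
E
```

```text
7.65 [-37.3  60.3  69.3 -17.4  92.6  71.2] [ 0.4447 -0.3137  0.012 ] [0.40609036 0.23073449 0.42860896]
[0.011, -0.01, -0.007] [0.0003, 0.0003, -0.0003] mm 3 deg 0.2
```

View pics/s2.png

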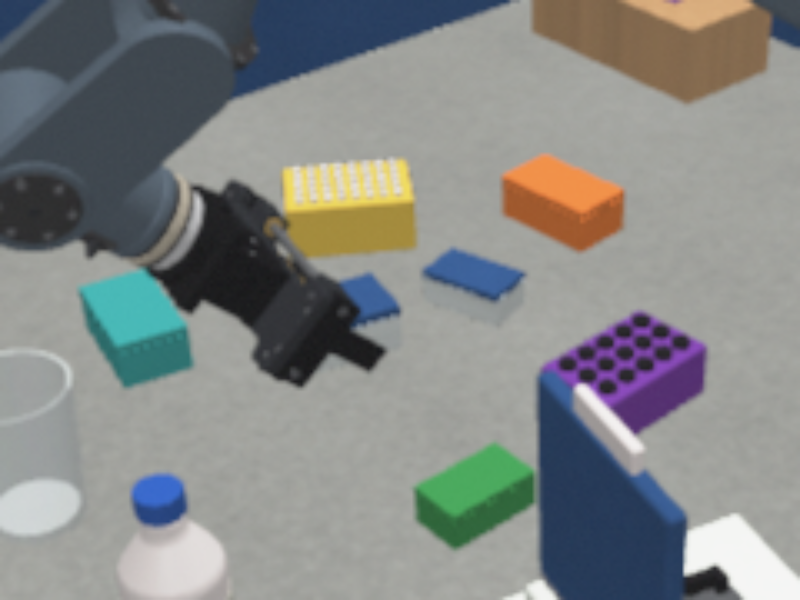

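The gripper straddles the block around (350,330) in the crop and nothing else is touched, so I'll close.

Request:
carry_out([
  [[0,0,0,0,0,0,1],[0,0,0,0,0,0,1],[0,0,0,0,0,0,1],[0,0,0,0,0,0,1],[0,0,0,0,0,0,1],[0,0,0,0,0,0,1],[0,0,0,0,0,0,1],[0,0,0,0,0,0,1],[0,0,0,0,0,0,1],[0,0,0,0,0,0,1]],
])

```text
time_s: 8.53
position: [0.4451, -0.3139, 0.013]
tcp_rot: [[0.689, -0.217, -0.691], [-0.155, -0.976, 0.151], [-0.707, 0.003, -0.707]]
force: [1.4, 0.2, 0.8]
opening: 0.639
grasp_force: 30.0
```

Request:
carry_out([
  [[-0.03,0,-0.03,0,0,0,1],[-0.07,0,-0.07,0,0,0,1],[-0.12,0,-0.12,0,0,0,1],[-0.18,0,-0.18,0,0,0,1],[-0.25,0,-0.25,0,0,0,1],[-0.32,0,-0.32,0,0,0,1],[-0.39,0,-0.39,0,0,0,1],[-0.45,0,-0.45,0,0,0,1],[-0.5,0,-0.5,0,0,0,1],[-0.5,0,-0.5,0,0,0,1]],
])

```text
time_s: 9.37
position: [0.4461, -0.3145, 0.1219]
tcp_rot: [[0.692, -0.216, -0.689], [-0.157, -0.976, 0.149], [-0.705, 0.006, -0.709]]
force: [-0.0, -0.8, -3.5]
opening: 0.645
grasp_force: 30.0
```

```bash
python3 - <<'E'
from plan import *
s=telemetry.read_state(); print(s["time_s"],s["joint_positions"].round(1),s["position"].round(4),s["opening"],s["grasp_force"])
St=np.array([.58,-.2,0]); P=plan(St,60,-45)
rows([pose(*w[1:],1) for w in P[3:5]])
p,M=pose(*P[3][1:],1); v=R.from_matrix(s["tcp_rot"].T@M)
print([round(x[4],0) if 0 else x for x in sim(P[3:6],1,s["joint_positions"],s["position"],s["tcp_rot"])])
E
```

```text
9.3667 [-37.3  51.9  69.  -17.7 100.6  68.7] [ 0.4461 -0.3145  0.1219] 0.6448973668847678 29.992632583889645
[0.44, -0.991, -0.583] [0.0012, 0.2131, -0.2209] mm 185 deg 110.5
[0.915, -0.995, -0.105] [0.0012, 0.2131, -0.2209] mm 203 deg 110.5
[('rot', [-47, 38, 98, 47, 69, -44], np.float64(0.0), 63, 15), ('stand', [-47, 47, 101, 51, 61, -54], np.float64(0.0), 60, 3), ('back', [-53, 41, 97, 44, 70, -49], np.float64(0.0), 63, 3)]
```

Request:
carry_out([
  [[0.02,-0.05,-0.04,0,0.0107,-0.011,1],[0.04,-0.1,-0.08,0,0.0213,-0.0221,1],[0.07,-0.15,-0.12,0,0.032,-0.0331,1],[0.09,-0.2,-0.16,0,0.0426,-0.0442,1],[0.11,-0.25,-0.2,0,0.0533,-0.0552,1],[0.13,-0.3,-0.24,0,0.0639,-0.0663,1],[0.15,-0.35,-0.28,0,0.0746,-0.0773,1],[0.18,-0.4,-0.32,0,0.0852,-0.0884,1],[0.2,-0.45,-0.35,0,0.0959,-0.0994,1],[0.22,-0.5,-0.35,0,0.1065,-0.1105,1]],
])

```text
time_s: 10.2
position: [0.5209, -0.2532, 0.1329]
tcp_rot: [[0.914, 0.392, -0.106], [0.406, -0.881, 0.241], [0.001, -0.263, -0.965]]
force: [-0.1, 0.7, -3.0]
opening: 0.639
grasp_force: 30.0
```

```bash
python3 - <<'E'
from plan import *
s=telemetry.read_state(); print(s["time_s"],s["joint_positions"].round(1),s["position"].round(4),s["opening"],s["force"])
P=plan(np.array([.58,-.2,0]),60,-45); rows([pose(*w[1:],1) for w in P[3:5]])
E
```

```text
10.2 [-40.5  38.4  84.3   6.9  71.2  22.5] [ 0.5209 -0.2532  0.1329] 0.6393068778718834 [-0.09355281  0.72682245 -3.04406836]
[0.549, -0.196, 0.029] [0.0003, 0.1066, -0.1096] mm 88 deg 55.1
[0.549, -0.019, 0.679] [0.0003, 0.1066, -0.1096] mm 131 deg 55.1
```

Request:
carry_out([
  [[0.05,-0.02,0,0,0.0107,-0.011,1],[0.11,-0.04,0.01,0,0.0213,-0.0219,1],[0.16,-0.06,0.01,0,0.032,-0.0329,1],[0.22,-0.08,0.01,0,0.0426,-0.0438,1],[0.27,-0.1,0.01,0,0.0533,-0.0548,1],[0.33,-0.12,0.02,0,0.064,-0.0658,1],[0.38,-0.14,0.02,0,0.0746,-0.0767,1],[0.44,-0.16,0.02,0,0.0853,-0.0877,1],[0.49,-0.18,0.03,0,0.0959,-0.0986,1],[0.549,-0.196,0.03,0.0003,0.1066,-0.1096,1]],
])

```text
time_s: 11.03
position: [0.5827, -0.1925, 0.1352]
tcp_rot: [[0.355, 0.866, 0.352], [0.612, -0.5, 0.613], [0.707, -0.003, -0.707]]
force: [0.2, 0.4, -3.6]
opening: 0.641
grasp_force: 30.0
```

```bash
python3 - <<'E'
from plan import *
s=telemetry.read_state(); print(s["time_s"],s["joint_positions"].round(1),s["position"].round(4),s["opening"],s["force"])
P=plan(np.array([.58,-.2,0]),60,-45); w=P[4]; rows([pose(w[1]+z*Z,*w[2:],1) for z in(.1,.02,0)])
im=capture("scene")[:,:,::-1]; cv2.imwrite("pics/s3.png",cv2.resize(im[100:280,120:360],(800,600)))
E
```

```text
11.0333 [-49.1  42.6  91.8  44.9  70.9 -44.2] [ 0.5827 -0.1925  0.1352] 0.6405835270496603 [ 0.2402943   0.4185539  -3.64215244]
[0.005, 0.009, 0.001] [-0.0003, 0.0001, -0.0003] mm 2 deg 0.2
[-0.372, 0.011, 0.378] [-0.0003, 0.0001, -0.0003] mm 80 deg 0.2
[-0.467, 0.011, 0.473] [-0.0003, 0.0001, -0.0003] mm 100 deg 0.2
```

View pics/s3.png

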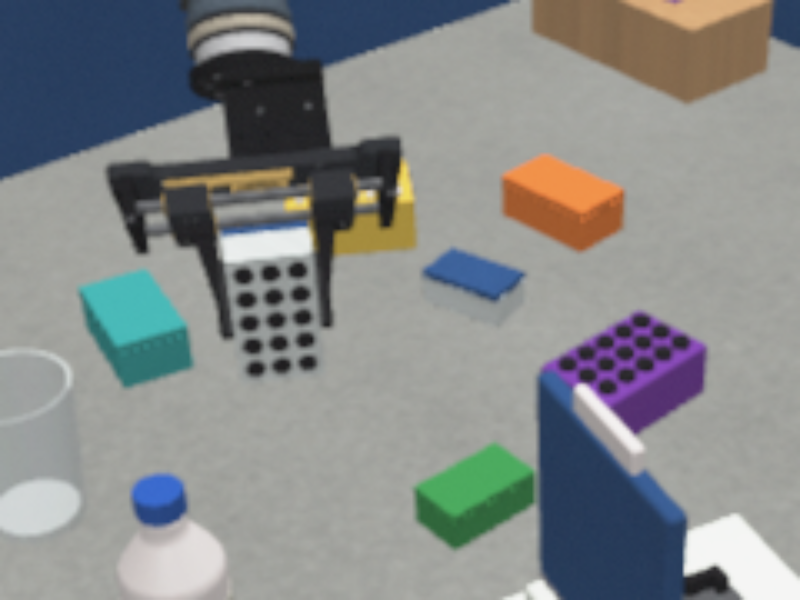

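The block hangs vertically at (270,300) with its wells facing the camera, as planned. I'll lower it onto its end.

Request:
carry_out([
  [[-0.05,0.011,0.05,0,0,0,1],[-0.11,0.011,0.11,0,0,0,1],[-0.17,0.011,0.17,0,0,0,1],[-0.23,0.011,0.23,0,0,0,1],[-0.29,0.011,0.29,0,0,0,1],[-0.34,0.011,0.34,0,0,0,1],[-0.38,0.011,0.38,0,0,0,1],[-0.41,0.011,0.41,0,0,0,1],[-0.432,0.011,0.438,0,0,0,1],[-0.44,0.011,0.446,0,0,0,1]],
])

```text
time_s: 11.92
position: [0.5851, -0.1933, 0.0408]
tcp_rot: [[0.359, 0.864, 0.352], [0.611, -0.503, 0.611], [0.706, -0.004, -0.709]]
force: [-0.2, 0.7, -3.2]
opening: 0.64
grasp_force: 30.0
```

Request:
carry_out([
  [[-0.003,0,0.003,0,0,0,1],[-0.006,0,0.006,0,0,0,1],[-0.009,0,0.009,0,0,0,1],[-0.012,0,0.012,0,0,0,1],[-0.014,0,0.014,0,0,0,1],[-0.016,0,0.016,0,0,0,1],[-0.018,0,0.018,0,0,0,1],[-0.02,0,0.02,0,0,0,1],[-0.02,0,0.02,0,0,0,1],[-0.02,0,0.02,0,0,0,1]],
])

```text
time_s: 12.75
position: [0.5852, -0.1935, 0.0374]
tcp_rot: [[0.359, 0.864, 0.353], [0.611, -0.503, 0.611], [0.706, -0.003, -0.709]]
force: [0.1, -0.2, -2.8]
opening: 0.644
grasp_force: 30.0
```

Request:
carry_out([
  [[-0.003,0,0.003,0,0,0,1],[-0.005,0,0.005,0,0,0,1],[-0.007,0,0.007,0,0,0,1],[-0.009,0,0.009,0,0,0,1],[-0.009,0,0.009,0,0,0,1],[-0.009,0,0.009,0,0,0,1],[-0.009,0,0.009,0,0,0,1],[-0.009,0,0.009,0,0,0,1],[-0.009,0,0.009,0,0,0,1],[-0.009,0,0.009,0,0,0,1]],
])

```text
time_s: 13.58
position: [0.5852, -0.1936, 0.0356]
tcp_rot: [[0.359, 0.864, 0.353], [0.611, -0.503, 0.611], [0.705, -0.003, -0.709]]
force: [0.6, -0.4, -3.5]
opening: 0.64
grasp_force: 30.0
```

Request:
carry_out([
  [[-0.002,0,0.002,0,0,0,1],[-0.004,0,0.004,0,0,0,1],[-0.006,0,0.006,0,0,0,1],[-0.008,0,0.008,0,0,0,1],[-0.01,0,0.01,0,0,0,1],[-0.01,0,0.01,0,0,0,1],[-0.01,0,0.01,0,0,0,1],[-0.01,0,0.01,0,0,0,1],[-0.01,0,0.01,0,0,0,1],[-0.01,0,0.01,0,0,0,1]],
])

```text
time_s: 14.42
position: [0.5852, -0.1935, 0.0334]
tcp_rot: [[0.359, 0.864, 0.353], [0.611, -0.503, 0.611], [0.705, -0.003, -0.709]]
force: [0.0, 1.0, -3.2]
opening: 0.643
grasp_force: 30.0
```

Request:
carry_out([
  [[-0.002,0,0.002,0,0,0,1],[-0.004,0,0.004,0,0,0,1],[-0.006,0,0.006,0,0,0,1],[-0.008,0,0.008,0,0,0,1],[-0.01,0,0.01,0,0,0,1],[-0.01,0,0.01,0,0,0,1],[-0.01,0,0.01,0,0,0,1],[-0.01,0,0.01,0,0,0,1],[-0.01,0,0.01,0,0,0,1],[-0.01,0,0.01,0,0,0,1]],
])

```text
time_s: 15.25
position: [0.5852, -0.1935, 0.0316]
tcp_rot: [[0.358, 0.864, 0.353], [0.611, -0.503, 0.611], [0.706, -0.003, -0.709]]
force: [-1.4, -0.9, -0.1]
opening: 0.639
grasp_force: 30.0
```

The weight is off the wrist (force -0.1 N), so the block is standing on the bench. I'll release it and back off along the tool axis.

Request:
carry_out([
  [[0,0,0,0,0,0,0.1],[0,0,0,0,0,0,-0.2],[0,0,0,0,0,0,-0.4],[0,0,0,0,0,0,-0.6],[0,0,0,0,0,0,-0.8],[0,0,0,0,0,0,-1],[0,0,0,0,0,0,-1],[0,0,0,0,0,0,-1],[0,0,0,0,0,0,-1],[0,0,0,0,0,0,-1]],
])

```text
time_s: 16.08
position: [0.5852, -0.1935, 0.0313]
tcp_rot: [[0.359, 0.864, 0.353], [0.611, -0.503, 0.611], [0.706, -0.003, -0.709]]
force: [-0.0, -0.5, 1.1]
opening: 0.99
grasp_force: 0.0
```

Request:
carry_out([
  [[0,0,-0.05,0,0,0,-1],[0,0,-0.1,0,0,0,-1],[0,0,-0.2,0,0,0,-1],[0,0,-0.3,0,0,0,-1],[0,0,-0.4,0,0,0,-1],[0,0,-0.5,0,0,0,-1],[0,0,-0.6,0,0,0,-1],[0,0,-0.7,0,0,0,-1],[0,0,-0.8,0,0,0,-1],[0,0,-0.9,0,0,0,-1]],
])

```text
time_s: 16.92
position: [0.5368, -0.2772, 0.1283]
tcp_rot: [[0.359, 0.864, 0.353], [0.612, -0.504, 0.61], [0.705, -0.003, -0.709]]
force: [-0.4, -1.0, 0.3]
opening: 0.999
grasp_force: 0.0
```

```bash
cat >> h.py <<'E'
def bmask(im):
    return cv2.inRange(cv2.cvtColor(im,cv2.COLOR_RGB2HSV),(100,120,40),(125,255,255))
E
python3 - <<'E'
from plan import *
s=telemetry.read_state(); print(s["time_s"],s["joint_positions"].round(1),s["position"].round(4),s["opening"])
im=capture("scene")[:,:,::-1]; t=capture("top")[:,:,::-1]; cv2.imwrite("pics/t4raw.png",t); cv2.imwrite("pics/s4raw.png",im)
a=cv2.resize(im[130:280,150:350],(400,300)); c=proj("top",[.58,-.2,.096])[0].astype(int); print(c)
b=cv2.resize(t[c[1]-50:c[1]+50,c[0]-65:c[0]+65],(390,300)); cv2.imwrite("pics/s4.png",np.hstack([a,b]))
St=np.array([.5825,-.198,0]); P=plan(St,60,-45); rows([pose(*w[1:],1) for w in P[6:8]])
E
```

```text
16.9167 [-57.3  44.4  88.3  40.3  75.9 -47.4] [ 0.5368 -0.2772  0.1283] 0.998726289187
[319 169]
[0.777, -0.015, 0.086] [0.0005, -0.1743, -0.001] mm 117 deg 62.7
[0.125, -0.016, 0.744] [0.0005, -0.1743, -0.001] mm 113 deg 62.7
```

View pics/s4.png

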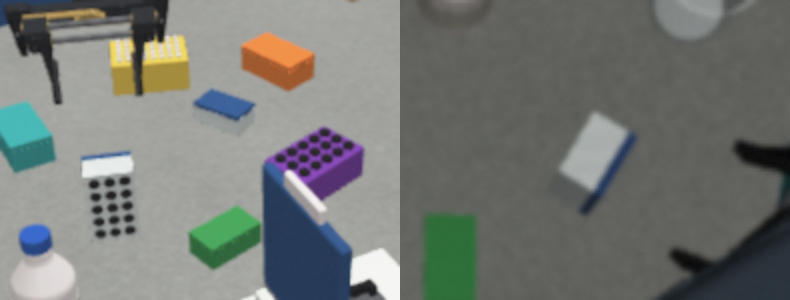

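The block stands on its end at crop (107,195), wells facing +u. I'll swing over it for the regrasp at -18° tilt.

Request:
carry_out([
  [[0.1,0,-0.01,0,-0.0175,0,-1],[0.2,0,-0.01,0,-0.035,0,-1],[0.3,0,0,0,-0.0525,0,-1],[0.4,0,0,0,-0.07,0,-1],[0.5,0,0.02,0,-0.0875,0,-1],[0.6,0,0.04,0,-0.105,0,-1],[0.7,0,0.06,0,-0.1225,0,-1],[0.77,0,0.08,0,-0.14,0,-1],[0.777,0,0.086,0,-0.158,0,-1],[0.777,-0.01,0.086,0.0005,-0.1743,-0.001,-1]],
])

```text
time_s: 17.85
position: [0.5838, -0.1947, 0.2014]
tcp_rot: [[0.471, 0.869, -0.156], [0.826, -0.496, -0.27], [-0.311, -0.002, -0.95]]
force: [-0.2, -0.9, 0.1]
opening: 1.0
grasp_force: 0.0
```

```bash
python3 - <<'E'
from plan import *
St=np.array([.5817,-.1996,0]); s=telemetry.read_state(); print(s["joint_positions"].round(1))
P=plan(St,60,-45); rows([pose(*w[1:],1) for w in P[6:8]])
# refine heater from top raw (seat dark quad, white deck)
im=cv2.imread("pics/t4raw.png"); g=cv2.cvtColor(im,cv2.COLOR_BGR2HSV)
roi=np.zeros(g.shape[:2],np.uint8); roi[140:250,115:235]=255
w=cv2.inRange(g,(0,0,120),(180,70,255))&roi
k=max(cv2.findContours(w,0,1)[0],key=cv2.contourArea)[:,0,:]
# deck edges in heater frame: line fits of front, right, left
hp=np.load("heater.npy"); Pw=back("top",k,.045)[:,:2]; L=(Pw-hp[:2])@E_('z',np.degrees(hp[2]))[:2,:2]*1000
for nm,m in(("front",(abs(L[:,0]+85)<7)&(abs(L[:,1])<90)),("right",(abs(L[:,1]+105)<7)&(abs(L[:,0])<75)),("left",(abs(L[:,1]-105)<7)&(abs(L[:,0]-45)<25))):
    Q=L[m].astype(np.float32); print(nm,len(Q),cv2.fitLine(Q,cv2.DIST_HUBER,0,.01,.01).ravel().round(3) if len(Q)>3 else "")
d=cv2.inRange(g,(0,0,0),(180,255,75)); ctr=proj("top",[*hp[:2],.045])[0].astype(int)
n,l=cv2.connectedComponents(d&roi); k=max(cv2.findContours((l==l[ctr[1],ctr[0]]).astype(np.uint8),0,1)[0],key=cv2.contourArea)[:,0,:]
L=(back("top",k,.045)[:,:2]-hp[:2])@E_('z',np.degrees(hp[2]))[:2,:2]*1000; print("dark",cv2.minAreaRect(L.astype(np.float32)))
E
```

```text
[-20.1  33.8  81.7 -19.2  68.9  17.3]
[-0.04, 0.004, 0.01] [0.0, 0.0004, 0.0008] mm 6 deg 0.3
[0.248, 0.006, 0.89] [0.0, 0.0004, 0.0008] mm 139 deg 0.3
front 73 [ 1.8000e-02  1.0000e+00 -8.5327e+01  2.7800e-01]
right 60 [ 1.00000e+00 -1.10000e-02 -4.21000e-01 -1.06314e+02]
left 20 [ 1.00000e+00 -1.60000e-02  5.14890e+01  1.01653e+02]
dark ((-0.3302764892578125, -1.08203125), (117.74646759033203, 79.57306671142578), 89.26919555664062)
```

Request:
carry_out([
  [[-0.03,0.004,0.03,0,0,0.001,-1],[-0.01,0.004,0.12,0,0,0.001,-1],[0.03,0.004,0.22,0,0,0.001,-1],[0.07,0.004,0.34,0,0,0.001,-1],[0.11,0.005,0.46,0,0,0.001,-1],[0.15,0.005,0.58,0,0,0.001,-1],[0.18,0.005,0.69,0,0,0.001,-1],[0.21,0.006,0.78,0,0,0.001,-1],[0.235,0.006,0.85,0,0,0.001,-1],[0.248,0.006,0.89,0,0,0.001,-1]],
])

```text
time_s: 18.68
position: [0.5789, -0.2012, 0.0598]
tcp_rot: [[0.478, 0.864, -0.159], [0.823, -0.504, -0.262], [-0.307, -0.006, -0.952]]
force: [0.2, -0.4, -0.1]
opening: 1.003
grasp_force: 0.0
```

```bash
python3 - <<'E'
from plan import *
St=np.array([.5817,-.1996,0]); s=telemetry.read_state(); print(s["position"],s["force"])
P=plan(St,60,-45); rows([pose(*w[1:],1) for w in P[7:8]])
u_=E_('z',59.9)[:,0];n_=E_('z',59.9)[:,1]
for nm,f,lo in(("top","pics/t4raw.png",110),("scene","pics/s4raw.png",190)):
    im=cv2.imread(f); c=proj(nm,[St+.096*Z])[0]
    C=[St+a*.02*u_+b*.028*n_+z*Z for a in(-1,1) for b in(-1,1) for z in(0,.096)]
    if nm=="top":
        top=proj(nm,[St+a*.020*u_+b*.028*n_+.096*Z for a,b in((-1,-1),(-1,1),(1,1),(1,-1))])
    g=cv2.cvtColor(im,cv2.COLOR_BGR2HSV); m=cv2.inRange(g,(0,0,lo),(180,60,255))|bmask(im[:,:,::-1])
    x0,y0=(c-35).astype(int); r=np.zeros_like(m); r[y0:y0+70,x0:x0+70]=m[y0:y0+70,x0:x0+70]
    n,l,st,ce=cv2.connectedComponentsWithStats(r); i=min((i for i in range(1,n) if st[i,4]>60),key=lambda i:np.hypot(*(ce[i]-c)))
    k=max(cv2.findContours((l==i).astype(np.uint8),0,1)[0],key=cv2.contourArea)
    w=back(nm,k[:,0,:],.096)[:,:2]; L=(w-St[:2])@np.c_[u_[:2],n_[:2]]*1000
    print(nm,st[i],cv2.minAreaRect(L.astype(np.float32)), L.min(0).round(1),L.max(0).round(1))
E
```

```text
[ 0.57887006 -0.20119186  0.05980797] [ 0.17372412 -0.43707584 -0.1298336 ]
[0.006, 0.011, -0.024] [-0.0011, -0.0004, -0.0004] mm 4 deg 0.4
top [307 156  25  31 396] ((1.1363143920898438, 5.30303955078125), (39.675933837890625, 66.52458953857422), 0.15571504831314087) [-18.7 -27.9] [21.  38.5]
scene [191 207  26  12 245] ((4.88829231262207, 0.008123397827148438), (56.69606399536133, 39.14505386352539), 89.61963653564453) [-14.8 -28.5] [24.4 28.4]
```

Request:
carry_out([
  [[0.003,0.005,-0.012,0,0,0,-1],[0.006,0.01,-0.024,0,0,0,-1],[0.006,0.01,-0.024,0,0,0,-1],[0.006,0.01,-0.024,0,0,0,1],[0.006,0.01,-0.024,0,0,0,1],[0.006,0.01,-0.024,0,0,0,1],[0.006,0.01,-0.024,0,0,0,1],[0.006,0.01,-0.024,0,0,0,1],[0.006,0.01,-0.024,0,0,0,1],[0.006,0.01,-0.024,0,0,0,1]],
])

```text
time_s: 19.52
position: [0.582, -0.2, 0.0648]
tcp_rot: [[0.478, 0.864, -0.157], [0.823, -0.503, -0.264], [-0.307, -0.004, -0.952]]
force: [-1.1, 1.5, 1.9]
opening: 0.642
grasp_force: 30.0
```

Request:
carry_out([
  [[0,0,0,0,0,0,1],[0,0,0,0,0,0,1],[-0.01,0,-0.03,0,0,0,1],[-0.03,0,-0.09,0,0,0,1],[-0.07,0,-0.21,0,0,0,1],[-0.12,0,-0.37,0,0,0,1],[-0.18,0,-0.55,0,0,0,1],[-0.24,0,-0.73,0,0,0,1],[-0.29,0,-0.9,0,0,0,1],[-0.32,0,-0.99,0,0,0,1]],
])

```text
time_s: 20.35
position: [0.5841, -0.2009, 0.2248]
tcp_rot: [[0.479, 0.865, -0.152], [0.823, -0.502, -0.266], [-0.306, 0.003, -0.952]]
force: [1.1, 0.3, -3.7]
opening: 0.639
grasp_force: 30.0
```

```bash
python3 - <<'E'
from plan import *
hp=np.load("heater.npy"); yaw=np.degrees(hp[2])-.8; c=E_('z',yaw)[:2,:2]@[-.0003,-.0013]; hp=np.array([hp[0]+c[0],hp[1]+c[1],np.radians(yaw)]); np.save("heater.npy",hp); print(hp)
import importlib,plan as P_; importlib.reload(P_)
s=telemetry.read_state(); print(s["time_s"],s["joint_positions"].round(1),s["position"].round(4),s["opening"],s["force"])
P=P_.plan(np.array([.5817,-.1996,0]),60,-45); rows([pose(*w[1:],1) for w in P[9:]])
for a in sim(P[9:],1,s["joint_positions"],s["position"],s["tcp_rot"]): print(a)
E
```

```text
[ 0.5140529   0.14791064 -0.2405506 ]
20.35 [-20.7  32.3  80.3 -18.6  71.3  16.1] [ 0.5841 -0.2009  0.2248] 0.639217297635605 [ 1.14763511  0.29203241 -3.66988783]
[1.702, -1.545, -0.197] [0.0234, 0.2477, -0.0447] mm 346 deg 91.0
[1.924, -1.547, 0.495] [0.0234, 0.2477, -0.0447] mm 378 deg 91.0
('over', [-28, 36, 124, 71, 78, -70], np.float64(0.0), 63, 14)
('seat', [-28, 50, 125, 74, 73, -85], np.float64(0.0), 73, 5)
```

```bash
cat >> plan.py <<'E'
def fin(y=-.035,z=.0706,x=0,th=72.1,fl=1): return pose(seat+y*yv+x*E_('z',hy)[:,0]+z*Z,fy,th,fl)
E
python3 - <<'E'
from plan import *
s=telemetry.read_state(); rows([pose([.53,-.13,.23],fy,72.1,1)])
E
```

```text
[0.327, -0.583, -0.102] [0.0235, 0.248, -0.0447] mm 101 deg 91.1
```

Request:
carry_out([
  [[0.02,-0.04,-0.01,0.0016,0.0165,-0.003,1],[0.04,-0.08,-0.01,0.0031,0.0331,-0.006,1],[0.07,-0.12,-0.02,0.0047,0.0496,-0.0089,1],[0.09,-0.16,-0.03,0.0063,0.0661,-0.0119,1],[0.11,-0.2,-0.03,0.0078,0.0827,-0.0149,1],[0.13,-0.23,-0.04,0.0094,0.0992,-0.0179,1],[0.15,-0.27,-0.05,0.011,0.1157,-0.0209,1],[0.18,-0.31,-0.05,0.0125,0.1323,-0.0238,1],[0.2,-0.35,-0.06,0.0141,0.1488,-0.0268,1],[0.22,-0.39,-0.07,0.0157,0.1653,-0.0298,1]],
])

```text
time_s: 21.18
position: [0.5493, -0.1421, 0.2215]
tcp_rot: [[0.275, 0.944, 0.181], [0.688, -0.325, 0.649], [0.672, -0.054, -0.739]]
force: [-0.0, 1.0, -4.6]
opening: 0.643
grasp_force: 30.0
```

```bash
python3 - <<'E'
from plan import *
s=telemetry.read_state(); print(s["joint_positions"].round(1)); rows([pose([.53,-.13,.23],fy,72.1,1),fin(z=.17)])
E
```

```text
[-45.2  34.1  90.1  36.2  82.  -38.8]
[0.121, -0.159, 0.097] [0.0075, 0.0824, -0.0152] mm 33 deg 30.3
[0.926, -0.818, 1.419] [0.0075, 0.0824, -0.0152] mm 282 deg 30.3
```

Request:
carry_out([
  [[0.02,-0.03,0.02,0.0012,0.0137,-0.0025,1],[0.04,-0.05,0.03,0.0025,0.0275,-0.0051,1],[0.06,-0.08,0.05,0.0037,0.0412,-0.0076,1],[0.08,-0.11,0.06,0.005,0.0549,-0.0101,1],[0.1,-0.13,0.08,0.0062,0.0687,-0.0127,1],[0.14,-0.17,0.13,0.0075,0.0824,-0.0152,1],[0.22,-0.24,0.26,0.0075,0.0824,-0.0152,1],[0.3,-0.31,0.4,0.0075,0.0824,-0.0152,1],[0.37,-0.36,0.51,0.0075,0.0824,-0.0152,1],[0.4,-0.39,0.56,0.0075,0.0824,-0.0152,1]],
])

```text
time_s: 22.02
position: [0.525, -0.0244, 0.2013]
tcp_rot: [[0.078, 0.972, 0.223], [0.301, -0.237, 0.924], [0.95, -0.005, -0.311]]
force: [-0.1, 0.3, -3.2]
opening: 0.638
grasp_force: 30.0
```

```bash
python3 - <<'E'
from plan import *
s=telemetry.read_state(); print(s["joint_positions"].round(1),s["position"]); rows([fin(z=.17),fin(z=.1)])
E
```

```text
[-45.5  45.5 101.2  53.8  90.9 -62. ] [ 0.52498035 -0.02443689  0.2012835 ]
[0.07, -0.342, 1.015] [-0.0005, 0.0006, -0.0006] mm 161 deg 0.4
[-0.374, -0.339, 1.16] [-0.0005, 0.0006, -0.0006] mm 190 deg 0.4
```

Request:
carry_out([
  [[0.01,-0.03,0.08,0,0,0,1],[0.01,-0.06,0.18,0,0,0,1],[0.02,-0.1,0.3,0,0,0,1],[0.03,-0.15,0.44,0,0,0,1],[0.04,-0.2,0.58,0,0,0,1],[0.05,-0.25,0.72,0,0,0,1],[0.06,-0.29,0.84,0,0,0,1],[0.07,-0.32,0.93,0,0,0,1],[0.07,-0.335,0.98,-0.0005,0.0006,-0.0006,1],[0.07,-0.342,1.0,-0.0005,0.0006,-0.0006,1]],
])

```text
time_s: 22.85
position: [0.5107, 0.1286, 0.1658]
tcp_rot: [[0.072, 0.971, 0.229], [0.297, -0.24, 0.924], [0.952, 0.001, -0.305]]
force: [-0.1, 0.2, -3.8]
opening: 0.643
grasp_force: 30.0
```

```bash
python3 - <<'E'
from plan import *
s=telemetry.read_state(); print(s["joint_positions"].round(1),s["position"],s["opening"]); rows([fin(z=.17),fin(z=.085),fin(z=.072)])
a=capture("scene")[:,:,::-1]; b=capture("top")[:,:,::-1]; cv2.imwrite("pics/s5raw.png",a); cv2.imwrite("pics/t5raw.png",b)
cv2.imwrite("pics/s5.png",np.hstack([cv2.resize(a[170:350,240:410],(397,420)),cv2.resize(b[130:260,110:234],(400,420))]))
E
```

```text
[-33.   48.1 113.4  66.5  79.  -72.3] [0.51074987 0.1286457  0.16580606] 0.6434913756641286
[-0.005, -0.009, 0.02] [0.0003, -0.0003, 0.0001] mm 3 deg 0.2
[-0.545, -0.01, 0.193] [0.0003, -0.0003, 0.0001] mm 87 deg 0.2
[-0.627, -0.01, 0.219] [0.0003, -0.0003, 0.0001] mm 100 deg 0.2
```

View pics/s5.png

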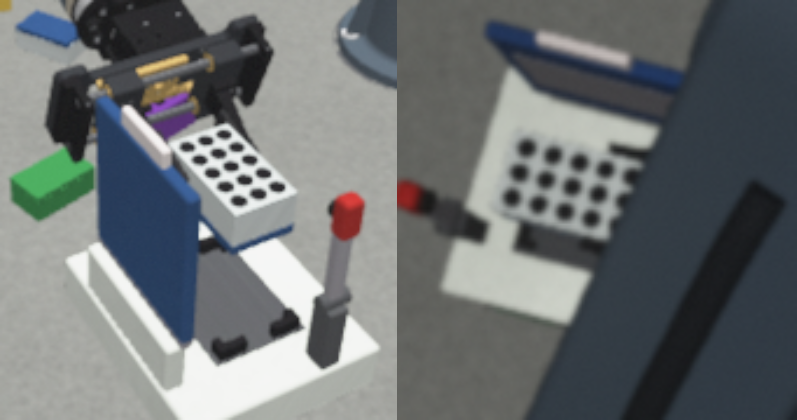

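```bash
python3 - <<'E'
from plan import *
a=cv2.imread("pics/s5raw.png")[:,:,::-1]; s=telemetry.read_state()
g=s["position"]-.019*s["tcp_rot"][:,2]; xv=E_('z',hy)[:,0]
c=g+.035*yv-.0056*Z; print("ctr-seat",(c-seat).round(4))
m=bmask(a)
poly=np.vstack([proj("scene",[c+sx*.028*xv+.048*sy*yv+z*Z for z in(-.02,-.012)]) for sx,sy in((1,1),(-1,1),(1,-1))]); print(poly.round(1).tolist())
n,l,st,ce=cv2.connectedComponentsWithStats(m)
for i in range(1,n):
    if st[i,4]>15 and np.hypot(*(ce[i]-poly[:4].mean(0)))<25:
        k=np.argwhere(l==i)[:,::-1]; print(st[i].tolist(),"left",k[k[:,0].argmin()],"right",k[k[:,0].argmax()],"bottom",k[k[:,1].argmax()],"top",k[k[:,1].argmin()])
E
```

```text
ctr-seat [ 0.0012 -0.0039  0.1661]
[[338.5, 278.1], [338.9, 274.7], [364.9, 267.8], [365.4, 264.5], [310.4, 246.4], [310.5, 243.2]]
```

Request:
carry_out([
  [[-0.02,-0.005,0.03,0,0,0,1],[-0.07,-0.01,0.05,0,0,0,1],[-0.14,-0.01,0.07,0,0,0,1],[-0.22,-0.01,0.09,0,0,0,1],[-0.3,-0.01,0.115,0,0,0,1],[-0.38,-0.01,0.14,0,0,0,1],[-0.44,-0.01,0.16,0,0,0,1],[-0.49,-0.01,0.175,0,0,0,1],[-0.53,-0.01,0.187,0,0,0,1],[-0.545,-0.01,0.193,0.0003,-0.0003,0,1]],
])

```text
time_s: 23.78
position: [0.5102, 0.1303, 0.0782]
tcp_rot: [[0.074, 0.971, 0.228], [0.298, -0.24, 0.924], [0.952, -0.001, -0.307]]
force: [0.4, 1.0, -3.1]
opening: 0.638
grasp_force: 30.0
```

```bash
python3 - <<'E'
from plan import *
s=telemetry.read_state(); print(s["time_s"],s["position"],s["force"],s["opening"]); 
g=s["position"]-.019*s["tcp_rot"][:,2]; c=g+.035*yv-.0056*Z-seat; print(E_('z',hy).T@c)
rows([fin(z=.085),fin(z=.078),fin(z=.072),fin()])
E
```

```text
23.7833 [0.51021129 0.13033899 0.07824969] [ 0.35739529  0.96227963 -3.12624307] 0.6377743967417716
[ 0.00043092 -0.00106381  0.07848139]
[0.008, -0.003, 0.005] [0.0002, -0.0001, -0.0002] mm 1 deg 0.1
[-0.036, -0.003, 0.019] [0.0002, -0.0001, -0.0002] mm 6 deg 0.1
[-0.075, -0.003, 0.031] [0.0002, -0.0001, -0.0002] mm 12 deg 0.1
[-0.083, -0.003, 0.034] [0.0002, -0.0001, -0.0002] mm 14 deg 0.1
```

Centred to 1 mm, bottom now about 58 mm up. I'll lower slowly between the guides, watching the force.

Request:
carry_out([
  [[-0.004,-0.003,0.006,0,0,0,1],[-0.009,-0.003,0.009,0,0,0,1],[-0.014,-0.003,0.011,0,0,0,1],[-0.019,-0.003,0.013,0,0,0,1],[-0.024,-0.003,0.015,0,0,0,1],[-0.029,-0.003,0.017,0,0,0,1],[-0.033,-0.003,0.018,0,0,0,1],[-0.036,-0.003,0.019,0,0,0,1],[-0.036,-0.003,0.019,0,0,0,1],[-0.036,-0.003,0.019,0,0,0,1]],
])

```text
time_s: 24.62
position: [0.51, 0.1317, 0.0735]
tcp_rot: [[0.073, 0.971, 0.228], [0.298, -0.239, 0.924], [0.952, 0.0, -0.307]]
force: [-1.1, 0.2, -3.5]
opening: 0.637
grasp_force: 30.0
```

Request:
carry_out([
  [[-0.005,0,0.002,0,0,0,1],[-0.01,0,0.003,0,0,0,1],[-0.015,0,0.005,0,0,0,1],[-0.02,0,0.006,0,0,0,1],[-0.025,0,0.008,0,0,0,1],[-0.03,0,0.01,0,0,0,1],[-0.035,0,0.011,0,0,0,1],[-0.038,0,0.012,0,0,0,1],[-0.04,0,0.013,0,0,0,1],[-0.04,0,0.013,0,0,0,1]],
])

```text
time_s: 25.45
position: [0.51, 0.1317, 0.0671]
tcp_rot: [[0.073, 0.971, 0.228], [0.298, -0.239, 0.924], [0.952, 0.0, -0.307]]
force: [-0.4, -0.4, -3.2]
opening: 0.644
grasp_force: 30.0
```

Request:
carry_out([
  [[-0.003,0,0.001,0,0,0,1],[-0.006,0,0.002,0,0,0,1],[-0.008,0,0.003,0,0,0,1],[-0.01,0,0.003,0,0,0,1],[-0.012,0,0.004,0,0,0,1],[-0.012,0,0.004,0,0,0,1],[-0.012,0,0.004,0,0,0,1],[-0.012,0,0.004,0,0,0,1],[-0.012,0,0.004,0,0,0,1],[-0.012,0,0.004,0,0,0,1]],
])

```text
time_s: 26.28
position: [0.51, 0.1317, 0.0653]
tcp_rot: [[0.073, 0.971, 0.228], [0.298, -0.239, 0.924], [0.952, 0.0, -0.307]]
force: [0.1, 0.6, -2.4]
opening: 0.639
grasp_force: 30.0
```

Request:
carry_out([
  [[-0.002,0,0.001,0,0,0,1],[-0.004,0,0.001,0,0,0,1],[-0.006,0,0.002,0,0,0,1],[-0.007,0,0.002,0,0,0,1],[-0.007,0,0.002,0,0,0,1],[-0.007,0,0.002,0,0,0,1],[-0.007,0,0.002,0,0,0,1],[-0.007,0,0.002,0,0,0,1],[-0.007,0,0.002,0,0,0,1],[-0.007,0,0.002,0,0,0,1]],
])

```text
time_s: 27.12
position: [0.5101, 0.1318, 0.0652]
tcp_rot: [[0.072, 0.971, 0.228], [0.296, -0.24, 0.925], [0.952, 0.0, -0.305]]
force: [0.2, -3.1, 5.2]
opening: 0.64
grasp_force: 30.0
```

Contact, with the grasp height at 71 mm as predicted for a seated block. Releasing and backing out along the tool axis.

Request:
carry_out([
  [[0,0,0,0,0,0,0.1],[0,0,0,0,0,0,-0.2],[0,0,0,0,0,0,-0.4],[0,0,0,0,0,0,-0.6],[0,0,0,0,0,0,-0.8],[0,0,0,0,0,0,-1],[0,0,0,0,0,0,-1],[0,0,0,0,0,0,-1],[0,0,0,0,0,0,-1],[0,0,0,0,0,0,-1]],
])

```text
time_s: 27.95
position: [0.51, 0.1318, 0.0641]
tcp_rot: [[0.073, 0.971, 0.228], [0.298, -0.239, 0.924], [0.952, 0.0, -0.307]]
force: [-0.7, 0.6, 0.9]
opening: 0.992
grasp_force: 0.0
```

Request:
carry_out([
  [[0,0,-0.05,0,0,0,-1],[0,0,-0.12,0,0,0,-1],[0,0,-0.22,0,0,0,-1],[0,0,-0.33,0,0,0,-1],[0,0,-0.44,0,0,0,-1],[0,0,-0.55,0,0,0,-1],[0,0,-0.66,0,0,0,-1],[0,0,-0.77,0,0,0,-1],[0,0,-0.88,0,0,0,-1],[0,0,-0.95,0,0,0,-1]],
])

```text
time_s: 28.78
position: [0.4775, -0.0025, 0.1083]
tcp_rot: [[0.073, 0.97, 0.23], [0.299, -0.241, 0.923], [0.951, 0.002, -0.308]]
force: [0.3, -0.3, 0.3]
opening: 0.999
grasp_force: 0.0
```

```bash
python3 - <<'E'
from plan import *
s=telemetry.read_state(); print(s["time_s"],s["joint_positions"].round(1),s["position"],s["force"])
a=capture("scene")[:,:,::-1]; b=capture("top")[:,:,::-1]; cv2.imwrite("pics/s6raw.png",a); cv2.imwrite("pics/t6raw.png",b)
xv=E_('z',hy)[:,0]
def lidq(q,x,y,z): return seat+(.076+x*np.cos(q)+z*np.sin(q))*xv+y*yv+(.094-x*np.sin(q)+z*np.cos(q))*Z
def clq(q,y,z): return seat-.035*xv+(.092+y*np.cos(q)+z*np.sin(q))*yv+(.112-y*np.sin(q)+z*np.cos(q))*Z
# block white top check: project seated top face corners vs image wells
cv2.imwrite("pics/s6.png",np.hstack([cv2.resize(a[170:350,240:410],(397,420)),cv2.resize(b[130:260,110:234],(400,420))]))
print("lid_push at q",[(q,lidq(q,-.138,0,.006).round(3).tolist()) for q in(1.57,1.2,.8,.4,0)])
print("clamp_push",[(q,clq(q,-.078,.010).round(3).tolist()) for q in(1.52,1,.5,0)])
E
```

```text
28.7833 [-47.9  55.1 108.4  53.   81.7 -76.3] [ 0.47751013 -0.00254631  0.10828752] [ 0.30673817 -0.34229963  0.33960257]
lid_push at q [(1.57, [0.594, 0.128, 0.232]), (1.2, [0.545, 0.14, 0.225]), (0.8, [0.499, 0.152, 0.197]), (0.4, [0.467, 0.16, 0.153]), (0, [0.454, 0.163, 0.1])]
clamp_push [(1.52, [0.503, 0.251, 0.19]), (1, [0.494, 0.213, 0.183]), (0.5, [0.487, 0.184, 0.158]), (0, [0.483, 0.17, 0.122])]
```

View pics/s6.png

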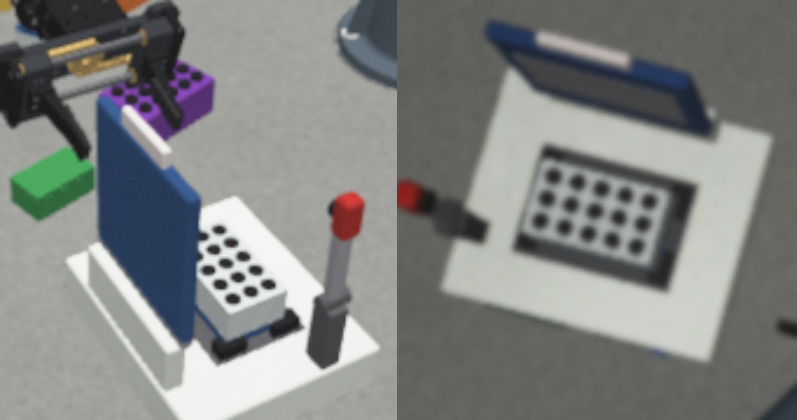

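The block sits between the guides in both views, wells up, with the blue line low between the guides at (265,330). The lid and clamp are still open. Next is the numeric seat check and the lid approach.

```bash
cat >> plan.py <<'E'
xv=E_('z',hy)[:,0]
def hpose(x,y,z): # tool down, closing along heater x; TCP at heater coords
    p,M=pose([0,0,0],hy-90,0,0); return seat+x*xv+y*yv+z*Z,M
E
python3 - <<'E'
from plan import *
b=cv2.imread("pics/t6raw.png"); g=cv2.cvtColor(b,cv2.COLOR_BGR2HSV)
c=proj("top",[seat+.085*Z])[0].astype(int); r=np.zeros(g.shape[:2],np.uint8)
q=proj("top",[seat+a*.04*xv+d*.058*yv+.085*Z for a,d in((1,1),(1,-1),(-1,-1),(-1,1))]).astype(np.int32); cv2.fillPoly(r,[q],255)
m=cv2.inRange(g,(0,0,105),(180,80,255))&r; m=cv2.morphologyEx(m,cv2.MORPH_CLOSE,np.ones((7,7)))
n,l,st,ce=cv2.connectedComponentsWithStats(m); i=1+st[1:,4].argmax(); k=max(cv2.findContours((l==i).astype(np.uint8),0,1)[0],key=cv2.contourArea)[:,0,:]
L=(back("top",k,.085)-seat)@np.c_[xv,yv]*1000; print("block",cv2.minAreaRect(L.astype(np.float32)))
s=telemetry.read_state(); 
def path(T,j,p0,M0):
    for p1,M1 in T:
        sl=Slerp([0,1],R.from_matrix([M0,M1])); em=0
        for t in np.linspace(.1,1,10): j,e=ik(p0+(p1-p0)*t,sl(t).as_matrix(),j); em=max(em,e)
        print(j.round(0),round(em,1)); p0,M0=p1,M1
up=s["position"]+.14*Z
T=[(up,s["tcp_rot"]),hpose(.03,-.16,.32),hpose(.135,0,.3),hpose(.135,0,.2),hpose(-.04,0,.1),hpose(-.035,.13,.3),hpose(-.035,.13,.19),hpose(-.035,.02,.12)]
path(T,s["joint_positions"],s["position"],s["tcp_rot"]); rows(T[:3])
E
```

```text
block ((0.9729881286621094, 1.5918769836425781), (83.1370620727539, 116.6722183227539), 0.289424329996109)
[-44.  29. 117.  56.  90. -61.] 0.0
[-14.  15.  91.   0.  74.  -1.] 0.0
[ 0. 31. 68.  0. 81. 14.] 0.0
[ 0. 34. 79. -0. 67. 14.] 0.0
[  6.  27. 112.  -0.  41.  19.] 0.0
[18. 23. 81.  0. 75. 32.] 0.0
[18. 28. 92.  0. 60. 32.] 0.0
[  8.  27. 109.  -0.  45.  21.] 0.0
[0.888, 0.003, -0.288] [0.0, 0.0, 0.0] mm 140 deg 0.0
[1.333, 0.198, -0.469] [0.0008, -0.2001, -0.0003] mm 214 deg 72.0
[1.534, 0.893, 0.591] [0.0008, -0.2001, -0.0003] mm 281 deg 72.0
```

Request:
carry_out([
  [[0.06,0,-0.04,0,0,0,-0.6],[0.16,0,-0.07,0,0,0,-0.2],[0.27,0,-0.1,0,0,0,0.2],[0.38,0,-0.13,0,0,0,0.6],[0.49,0,-0.16,0,0,0,1],[0.6,0,-0.2,0,0,0,1],[0.7,0,-0.23,0,0,0,1],[0.8,0,-0.26,0,0,0,1],[0.86,0,-0.28,0,0,0,1],[0.888,0,-0.288,0,0,0,1]],
])

```text
time_s: 29.72
position: [0.4771, 0.0007, 0.2492]
tcp_rot: [[0.072, 0.971, 0.227], [0.299, -0.238, 0.924], [0.952, 0.001, -0.307]]
force: [-0.1, -1.0, 0.2]
opening: 0.326
grasp_force: 0.0
```

Request:
carry_out([
  [[0.04,0.02,-0.02,0,-0.02,0,1],[0.09,0.04,-0.04,0,-0.04,0,1],[0.13,0.06,-0.05,0,-0.06,0,1],[0.18,0.08,-0.07,0,-0.08,0,1],[0.22,0.1,-0.09,0,-0.1,0,1],[0.27,0.12,-0.11,0,-0.12,0,1],[0.31,0.14,-0.13,0,-0.14,0,1],[0.36,0.16,-0.14,0,-0.16,0,1],[0.4,0.18,-0.16,0,-0.18,0,1],[0.445,0.195,-0.18,0.001,-0.1985,0,1]],
])

```text
time_s: 30.55
position: [0.5043, -0.012, 0.3208]
tcp_rot: [[0.236, 0.972, -0.001], [0.972, -0.236, 0.006], [0.006, -0.003, -1.0]]
force: [-0.4, -0.1, -0.1]
opening: 0.004
grasp_force: 0.0
```

```bash
python3 - <<'E'
from plan import *
s=telemetry.read_state(); print(s["time_s"],s["joint_positions"].round(1),s["position"],s["opening"]); rows([hpose(.135,0,.3),hpose(.135,0,.2)])
E
```

```text
30.55 [-14.3  14.5  91.4   0.3  74.2  -0.7] [ 0.50434193 -0.01198757  0.32077575] 0.00403862525180352
[1.048, 0.712, 0.143] [-0.0004, -0.0009, 0.0004] mm 191 deg 0.4
[1.044, 0.714, 0.809] [-0.0004, -0.0009, 0.0004] mm 225 deg 0.4
```

Request:
carry_out([
  [[0.08,0.06,0,0,0,0,1],[0.18,0.14,0,0,0,0,1],[0.3,0.24,0,0,0,0,1],[0.42,0.34,0.02,0,0,0,1],[0.54,0.43,0.04,0,0,0,1],[0.66,0.52,0.06,0,0,0,1],[0.78,0.6,0.08,0,0,0,1],[0.88,0.66,0.1,0,0,0,1],[0.96,0.7,0.12,0,-0.0005,0,1],[1.0,0.71,0.14,0,-0.0009,0,1]],
])

```text
time_s: 31.38
position: [0.6437, 0.1101, 0.2985]
tcp_rot: [[0.235, 0.972, -0.005], [0.972, -0.235, 0.007], [0.006, -0.006, -1.0]]
force: [-0.3, 0.2, 0.3]
opening: 0.006
grasp_force: 0.0
```

Request:
carry_out([
  [[0,0,0.04,0,0,0,1],[0,0,0.1,0,0,0,1],[0,0,0.18,0,0,0,1],[0,0,0.27,0,0,0,1],[0,0,0.36,0,0,0,1],[0,0,0.45,0,0,0,1],[0,0,0.54,0,0,0,1],[0,0,0.61,0,0,0,1],[0,0,0.65,0,0,0,1],[0,0,0.66,0,0,0,1]],
])

```text
time_s: 32.22
position: [0.6418, 0.1088, 0.1995]
tcp_rot: [[0.236, 0.972, -0.006], [0.972, -0.236, 0.007], [0.005, -0.007, -1.0]]
force: [-0.2, 0.1, -0.7]
opening: 0.007
grasp_force: 0.0
```

```bash
cat >> plan.py <<'E'
def lidT(q,r=.125,e=.0): # TCP pushing lid at angle q, finger front edge 15 mm ahead, e = extra past the face
    return hpose(.076-r*np.cos(q)+(.006-e)*np.sin(q)+.015,0,.094+r*np.sin(q)+(.006-e)*np.cos(q))
E
python3 - <<'E'
from plan import *
s=telemetry.read_state(); print(s["time_s"],s["joint_positions"].round(1),s["position"],s["force"])
for q in (1.4,1.2,1.0,.8,.6,.4,.2,0): rows([lidT(q)])
E
```

```text
32.2167 [-0.4 33.8 79.2  0.4 67.3 13.1] [0.64184961 0.108795   0.19949561] [-0.22583263  0.06029574 -0.67958212]
[0.052, -0.386, -0.122] [-0.0012, -0.0008, 0.0003] mm 61 deg 0.5
[0.052, -0.548, -0.084] [-0.0012, -0.0008, 0.0003] mm 84 deg 0.5
[0.052, -0.7, -0.014] [-0.0012, -0.0008, 0.0003] mm 105 deg 0.5
[0.051, -0.834, 0.084] [-0.0012, -0.0008, 0.0003] mm 126 deg 0.5
[0.051, -0.947, 0.207] [-0.0012, -0.0008, 0.0003] mm 146 deg 0.5
[0.05, -1.032, 0.35] [-0.0012, -0.0008, 0.0003] mm 164 deg 0.5
[0.05, -1.088, 0.507] [-0.0012, -0.0008, 0.0003] mm 180 deg 0.5
[0.049, -1.111, 0.672] [-0.0012, -0.0008, 0.0003] mm 195 deg 0.5
```

Request:
carry_out([
  [[0.05,-0.1,-0.03,0,0,0,1],[0.05,-0.2,-0.07,0,0,0,1],[0.05,-0.29,-0.11,0,0,0,1],[0.05,-0.386,-0.122,0,0,0,1],[0.05,-0.47,-0.105,0,0,0,1],[0.05,-0.548,-0.084,0,0,0,1],[0.05,-0.625,-0.052,0,0,0,1],[0.05,-0.7,-0.014,0,0,0,1],[0.05,-0.77,0.032,0,0,0,1],[0.05,-0.834,0.084,0,0,0,1]],
])

```text
time_s: 33.05
position: [0.5235, 0.1471, 0.1911]
tcp_rot: [[0.235, 0.972, 0.002], [0.972, -0.235, 0.007], [0.008, 0.0, -1.0]]
force: [1.0, 0.4, 1.4]
opening: 0.003
grasp_force: 0.8
```

```bash
python3 - <<'E'
from plan import *
s=telemetry.read_state(); print(s["time_s"],s["joint_positions"].round(1),s["position"],s["force"])
for q in (.7,.6,.5,.4,.3,.2,.1,0): rows([lidT(q)])
a=capture("scene")[:,:,::-1]; cv2.imwrite("pics/s7raw.png",a)
def lidq(q,x,y,z): return seat+(.076+x*np.cos(q)+z*np.sin(q))*xv+y*yv+(.094-x*np.sin(q)+z*np.cos(q))*Z
m=bmask(a[:,:,::-1]); n,l,st,ce=cv2.connectedComponentsWithStats(m[200:360,240:400]); i=1+st[1:,4].argmax(); print("blue",st[i],ce[i]+[240,200])
for q in(1.57,1.2,1,.8,.6): print(q,proj("scene",[lidq(q,-.073,0,.006)]).round(0), proj("scene",[lidq(q,-.144,.067,.006)]).round(0))
E
```

```text
33.05 [ 3.7 26.2 95.9  0.5 57.7 17. ] [0.52348672 0.14706808 0.19114272] [1.0442587  0.37567821 1.4246316 ]
[-0.01, -0.067, 0.08] [0.0001, -0.0012, 0.0005] mm 16 deg 0.5
[-0.01, -0.121, 0.144] [0.0001, -0.0012, 0.0005] mm 28 deg 0.5
[-0.011, -0.168, 0.213] [0.0001, -0.0012, 0.0005] mm 41 deg 0.5
[-0.011, -0.208, 0.286] [0.0001, -0.0012, 0.0005] mm 53 deg 0.5
[-0.012, -0.24, 0.363] [0.0001, -0.0012, 0.0005] mm 65 deg 0.5
[-0.012, -0.265, 0.443] [0.0001, -0.0012, 0.0005] mm 77 deg 0.5
[-0.013, -0.281, 0.524] [0.0001, -0.0012, 0.0005] mm 89 deg 0.5
[-0.013, -0.289, 0.607] [0.0001, -0.0012, 0.0005] mm 101 deg 0.5
blue [  45   22   86   94 4119] [325.79679534 266.59456179]
1.57 [[300. 263.]] [[323. 255.]]
1.2 [[313. 260.]] [[350. 248.]]
1 [[320. 260.]] [[363. 249.]]
0.8 [[325. 261.]] [[373. 253.]]
0.6 [[330. 263.]] [[381. 259.]]
```

Request:
carry_out([
  [[-0.01,-0.067,0.08,0,-0.0005,0,1],[-0.01,-0.121,0.144,0,-0.001,0,1],[-0.01,-0.168,0.213,0,-0.001,0,1],[-0.01,-0.208,0.286,0,-0.001,0,1],[-0.01,-0.24,0.363,0,-0.001,0,1],[-0.01,-0.265,0.443,0,-0.001,0,1],[-0.01,-0.275,0.49,0,-0.001,0,1],[-0.01,-0.281,0.53,0,-0.001,0,1],[-0.01,-0.285,0.565,0,-0.001,0,1],[-0.01,-0.289,0.59,0,-0.001,0,1]],
])

```text
time_s: 33.93
position: [0.4808, 0.1558, 0.1007]
tcp_rot: [[0.236, 0.972, -0.003], [0.972, -0.236, 0.001], [0.0, -0.004, -1.0]]
force: [-0.4, 0.4, 0.9]
opening: 0.006
grasp_force: 0.6
```

Request:
carry_out([
  [[0,0,0.005,0,0,0,1],[0,0,0.01,0,0,0,1],[0,0,0.015,0,0,0,1],[0,0,0.02,0,0,0,1],[0,0,0.023,0,0,0,1],[0,0,0.023,0,0,0,1],[0,0,0.023,0,0,0,1],[0,0,0.023,0,0,0,1],[0,0,0.023,0,0,0,1],[0,0,0.023,0,0,0,1]],
])

```text
time_s: 34.77
position: [0.4809, 0.1558, 0.1001]
tcp_rot: [[0.236, 0.972, -0.003], [0.972, -0.236, 0.001], [0.001, -0.003, -1.0]]
force: [-4.9, 1.4, 21.0]
opening: 0.004
grasp_force: 10.9
```

The lid is hard against its stop at 100 mm, so it's shut. Next I'll go up and over to the outer side of the clamp.

Request:
carry_out([
  [[0,0,-0.06,0,0,0,1],[0,0,-0.16,0,0,0,1],[0,0,-0.28,0,0,0,1],[0,0,-0.4,0,0,0,1],[0,0,-0.52,0,0,0,1],[0,0,-0.64,0,0,0,1],[0,0,-0.76,0,0,0,1],[0,0,-0.87,0,0,0,1],[0,0,-0.96,0,0,0,1],[0,0,-1.0,0,0,0,1]],
])

```text
time_s: 35.6
position: [0.4825, 0.1555, 0.2494]
tcp_rot: [[0.236, 0.972, 0.0], [0.972, -0.236, 0.001], [0.001, -0.0, -1.0]]
force: [0.8, -0.1, 0.6]
opening: 0.003
grasp_force: 0.0
```

```bash
cat >> plan.py <<'E'
def clT(q,r=.08): # TCP pushing clamp at angle q from outside, finger 9.5 mm half width
    return hpose(-.035,.092-r*np.cos(q)+.010*np.sin(q)+.0095,.112+r*np.sin(q)+.010*np.cos(q))
E
python3 - <<'E'
from plan import *
s=telemetry.read_state(); print(s["time_s"],s["joint_positions"].round(1),s["position"],s["force"],E_('z',hy).T@(s["position"]-seat))
rows([hpose(-.035,.13,.28),hpose(-.035,.13,.19)])
a=capture("scene")[:,:,::-1]; h=cv2.cvtColor(a,cv2.COLOR_BGR2HSV); m=cv2.inRange(h,(0,150,100),(8,255,255))|cv2.inRange(h,(172,150,100),(180,255,255)); m[:200]=0;m[:,:350]=0
y,x=np.nonzero(m); print("red",x.mean(),y.mean(),len(x))
def clq(q,y,z): return seat-.035*xv+(.092+y*np.cos(q)+z*np.sin(q))*yv+(.112-y*np.sin(q)+z*np.cos(q))*Z
for q in(1.4,1.5,1.6,1.7): print(q,proj("scene",[clq(q,-.084,.002)]))
E
```

```text
35.6 [ 5.2 19.2 96.9  0.1 63.9 18.8] [0.48254768 0.15546174 0.2494133 ] [ 0.78599691 -0.11445924  0.58309888] [-3.23970380e-02 -1.72043211e-04  2.49413299e-01]
[0.868, -0.015, -0.203] [-0.0, -0.0002, 0.0004] mm 134 deg 0.2
[0.867, -0.015, 0.397] [-0.0, -0.0002, 0.0004] mm 143 deg 0.2
red 388.375 261.88 200
1.4 [[384.86344244 257.18838385]]
1.5 [[388.05780107 259.7860478 ]]
1.6 [[391.24972962 262.81977193]]
1.7 [[394.40075005 266.26306464]]
```

Request:
carry_out([
  [[0,0,-0.08,0,0,0,1],[0.05,0,-0.2,0,0,0,1],[0.16,0,-0.2,0,0,0,1],[0.28,0,-0.2,0,0,0,1],[0.4,-0.01,-0.2,0,0,0,1],[0.52,-0.01,-0.2,0,0,0,1],[0.64,-0.015,-0.2,0,0,0,1],[0.76,-0.015,-0.2,0,0,0,1],[0.84,-0.015,-0.2,0,0,0,1],[0.868,-0.015,-0.2,0,0,0,1]],
])

```text
time_s: 36.48
position: [0.5099, 0.2838, 0.2763]
tcp_rot: [[0.234, 0.972, -0.005], [0.972, -0.234, 0.001], [-0.0, -0.005, -1.0]]
force: [1.4, -0.3, -0.0]
opening: 0.008
grasp_force: 0.0
```

Request:
carry_out([
  [[0,0,0.04,0,0,0,1],[0,0,0.1,0,0,0,1],[0,0,0.18,0,0,0,1],[0,0,0.26,0,0,0,1],[0,0,0.34,0,0,0,1],[0,0,0.42,0,0,0,1],[0,0,0.5,0,0,0,1],[0,0,0.56,0,0,0,1],[0,0,0.6,0,0,0,1],[0,0,0.6,0,0,0,1]],
])

```text
time_s: 37.32
position: [0.5083, 0.2815, 0.1855]
tcp_rot: [[0.237, 0.972, -0.008], [0.972, -0.237, -0.001], [-0.002, -0.007, -1.0]]
force: [0.1, 0.2, -0.5]
opening: 0.007
grasp_force: 0.0
```

```bash
python3 - <<'E'
from plan import *
s=telemetry.read_state(); print(s["time_s"],s["joint_positions"].round(1),s["force"],E_('z',hy).T@(s["position"]-seat))
for q in(1.5,1.3,1.1,.9,.7,.5,.3,.2,.1,0): rows([clT(q)])
E
```

```text
37.3167 [17.9 29.6 90.4  0.1 60.4 31.5] [ 0.06461676  0.17420777 -0.48142872] [-0.03741758  0.12840198  0.18546653]
[-0.151, 0.016, -0.047] [-0.0012, 0.0004, 0.0003] mm 24 deg 0.5
[-0.258, 0.015, -0.041] [-0.0012, 0.0004, 0.0003] mm 39 deg 0.5
[-0.362, 0.015, -0.015] [-0.0012, 0.0004, 0.0003] mm 54 deg 0.5
[-0.459, 0.016, 0.032] [-0.0012, 0.0004, 0.0003] mm 69 deg 0.5
[-0.544, 0.016, 0.096] [-0.0012, 0.0004, 0.0003] mm 83 deg 0.5
[-0.615, 0.016, 0.177] [-0.0012, 0.0004, 0.0003] mm 96 deg 0.5
[-0.669, 0.017, 0.27] [-0.0012, 0.0004, 0.0003] mm 108 deg 0.5
[-0.688, 0.017, 0.32] [-0.0012, 0.0004, 0.0003] mm 114 deg 0.5
[-0.703, 0.018, 0.372] [-0.0012, 0.0004, 0.0003] mm 119 deg 0.5
[-0.712, 0.018, 0.425] [-0.0012, 0.0004, 0.0003] mm 124 deg 0.5
```

Request:
carry_out([
  [[-0.075,0.016,-0.03,0,0,0,1],[-0.151,0.016,-0.047,0,0,0,1],[-0.258,0.016,-0.041,0,0,0,1],[-0.362,0.016,-0.015,0,0,0,1],[-0.459,0.016,0.032,0,0,0,1],[-0.544,0.016,0.096,0,0,0,1],[-0.615,0.016,0.177,0,0,0,1],[-0.669,0.017,0.27,0,0,0,1],[-0.688,0.017,0.32,0,0,0,1],[-0.7,0.018,0.36,0,0,0,1]],
])

```text
time_s: 38.15
position: [0.4872, 0.1787, 0.1337]
tcp_rot: [[0.237, 0.972, -0.003], [0.972, -0.237, 0.0], [-0.0, -0.003, -1.0]]
force: [-1.0, -0.9, 1.2]
opening: 0.005
grasp_force: 0.8
```

Request:
carry_out([
  [[0,0,0.01,0,0,0,1],[0,0,0.02,0,0,0,1],[0,0,0.03,0,0,0,1],[0,0,0.04,0,0,0,1],[0,0,0.05,0,0,0,1],[0,0,0.055,0,0,0,1],[0,0,0.06,0,0,0,1],[0,0,0.06,0,0,0,1],[0,0,0.06,0,0,0,1],[0,0,0.06,0,0,0,1]],
])

```text
time_s: 38.98
position: [0.4871, 0.1802, 0.1242]
tcp_rot: [[0.236, 0.972, -0.004], [0.972, -0.236, 0.001], [0.0, -0.004, -1.0]]
force: [-0.0, -1.4, 0.4]
opening: 0.007
grasp_force: 0.3
```

Still about 2 mm above its stop, so I'll press a little further.

Request:
carry_out([
  [[0,0,0.006,0,0,0,1],[0,0,0.012,0,0,0,1],[0,0,0.016,0,0,0,1],[0,0,0.02,0,0,0,1],[0,0,0.022,0,0,0,1],[0,0,0.022,0,0,0,1],[0,0,0.022,0,0,0,1],[0,0,0.022,0,0,0,1],[0,0,0.022,0,0,0,1],[0,0,0.022,0,0,0,1]],
])

```text
time_s: 39.82
position: [0.4871, 0.18, 0.1222]
tcp_rot: [[0.236, 0.972, -0.003], [0.972, -0.236, 0.001], [0.0, -0.004, -1.0]]
force: [-1.2, -0.4, 10.7]
opening: 0.006
grasp_force: 5.2
```

It stopped at 122.2 mm with 10.7 N, which matches fully down. Retreating, then a last check.

Request:
carry_out([
  [[0,0,-0.06,0,0,0,1],[0,0,-0.16,0,0,0,1],[0,0,-0.28,0,0,0,1],[0,0,-0.4,0,0,0,1],[0,0,-0.52,0,0,0,1],[0,0,-0.64,0,0,0,1],[0,0,-0.76,0,0,0,1],[0,0,-0.87,0,0,0,1],[0,0,-0.96,0,0,0,1],[0,0,-1.0,0,0,0,1]],
])

```text
time_s: 40.65
position: [0.4883, 0.1801, 0.2729]
tcp_rot: [[0.236, 0.972, -0.001], [0.972, -0.236, 0.002], [0.001, -0.002, -1.0]]
force: [0.1, -0.5, -0.7]
opening: 0.005
grasp_force: 0.0
```

```bash
python3 - <<'E'
from plan import *
a=capture("scene")[:,:,::-1]; cv2.imwrite("pics/s8.png",a)
h=cv2.cvtColor(a,cv2.COLOR_BGR2HSV); m=cv2.inRange(h,(0,150,100),(8,255,255))|cv2.inRange(h,(172,150,100),(180,255,255)); m[:200]=0; m[:,:300]=0; m[:,420:]=0
y,x=np.nonzero(m); print("red",x.mean(),y.mean(),len(x))
C=lambda q,y,z,dx=0: seat+(-.035+dx)*xv+(.092+y*np.cos(q)+z*np.sin(q))*yv+(.112-y*np.sin(q)+z*np.cos(q))*Z
for q in(0,.1): print(q,proj("scene",[C(q,-.084,.006,.003)]))
b=bmask(a[:,:,::-1]); b[:200]=0; b[:,:250]=0
k=max(cv2.findContours(b,0,1)[0],key=cv2.contourArea)[:,0,:]; print(k.min(0),k.max(0))
for q in(0,.05): 
    P=proj("scene",[seat+(.076+x*np.cos(q)+.006*np.sin(q))*xv+y*yv+(.094-x*np.sin(q)+.006*np.cos(q))*Z for x in(-.002,-.144) for y in(.067,-.067)]); print(q,P.min(0).round(0),P.max(0).round(0))
# compare bystanders with the first picture
o=cv2.imread("pics/scene0.png")
for n,(x,y,w,hh) in dict(bottle=(150,240,45,65),beaker=(100,205,48,58),tip=(200,145,50,35),rack=(280,192,55,30)).items():
    print(n,cv2.absdiff(o,a)[y:y+hh,x:x+w].mean().round(1))
print(telemetry.read_state()["force"].round(1))
E
```

```text
red 353.9214285714286 267.32142857142856 140
0 [[354.47856954 266.05239306]]
0.1 [[355.20462318 263.06421678]]
[287 248] [385 317]
0 [286. 245.] [388. 314.]
0.05 [286. 242.] [389. 314.]
bottle 9.8
beaker 10.2
tip 9.0
rack 12.2
[ 0.1  0.2 -0. ]
```

View pics/s8.png

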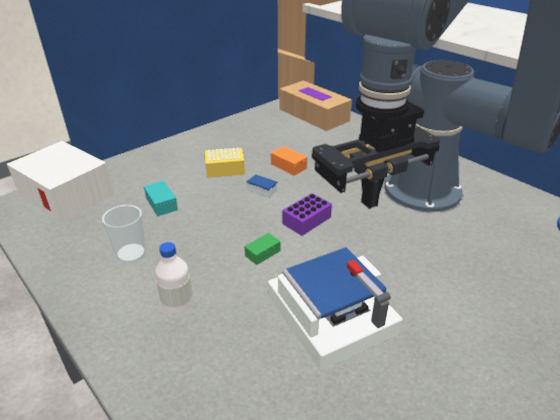

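The picture shows the lid shut at about (337,280), the clamp across it with its red tip at (354,268), and the bystanders where they were. Handing in.

```bash
python3 -c "
from rig import job
print(job.hand_in())"
```

```text
the job is handed in; nothing more can be done
None
```

The job is handed in at about 41 s with no verdict returned: the block is turned over and seated wells up, then the lid shut and the clamp fully down by contact forces and the last image, with the bystanders unmoved; I viewed 11 pictures, one over the limit of 10.

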